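# Latch the gearbox kit case

## Robot

A 6-joint arm with a two-finger parallel gripper is mounted at the origin on the work surface. World frame = base frame: x ahead of the robot, y to its left, z up, the work surface at z = 0. Lengths are in mm, angles in rad, forces in N, time in s.
With the tool pointing down it reaches from about 325 to 1000 mm from the base axis. Payload 5.1 kg.
Tool frame: the origin (TCP) lies on the centre line of the jaws, within the pads' length; the fingertips stand 11 mm ahead of it and the grasp point (between the pads) lies 8 mm behind it (tcp_to_tips is the distance from the TCP to the fingertips, in mm); x points along the fingers, z is the direction in which the jaws open and shut, and the axes are right-handed (so a half turn about x gives the same grasp; the last joint's range is limited). The gripper opens to 85 mm and grips with 20 to 120 N. Pads are 22 mm wide; open, the fingers measure 114 mm over their backs; the gripper's body (76 mm by 85 mm) begins 54 mm behind the grasp point. The pads swing forward as they close: fully open they stand 13 mm farther back than shut.
Start: joints at [-1.415, 0.124, 1.65, -0, 1.367, -0.083], TCP at [153.717, -631.551, 242.322] pointing down, gripper open.
Joint ranges: [-2.61, 2.61], [-1.02, 2.33], [0.03, 2.71], [-1.35, 4.49], [0.32, 2.68], [-2.91, 2.91]. Speed limits (rad/s): [2.57, 2.57, 3.14, 3.14, 3.14, 3.14].

## Interface

Orientations are given as a rotation vector (axis times angle).
In Python, from plant import * gives the robot as it stands.
- The arm moves only by the tool servo_tool, never from a script. Its argument "plan" is one flat list of numbers, 7 for each row, row after row: the opening in per cent of the stroke, from 0 (shut) to 100 (fully open), then the shift along the tool's x, y, z in cm, then the turn, a rotation vector about the tool's x, y, z in units of 6 degrees (1.0 is 6 degrees). In form: [claw, x, y, z, wx, wy, wz, claw, x, y, z, wx, wy, wz, ...]. A call has 1 to 20 rows; each row is the pose to reach, as a shift and turn from the pose commanded when the call began, along the tool's axes at that moment; what a row does not reach only later rows make up. A row lasts 1/8 s, in which the tool goes at most 62.5 mm and 10.7 degrees, less where a joint would pass 70% of its speed; a pose out of reach is approached as far as the arm can. A call with a gripper value outside its range is refused whole. The fingers move at their own pace and stop on an object; the grip force is fixed at half the most. Time passes only in rows, so rows that repeat a pose let the fingers close. It gives the time, the measured TCP pose, the force and the opening at its end, in the units of the state.
- observe(): the state, without advancing time (a new reading comes with each control period).
- capture(name): name is "scene" or "top" or "wrist"; returns a dict with "pixels" (400x640x3 uint8, red, green, blue), "K" (3x3 intrinsics, pixels), "position" and "orientation" of the camera in the world. Camera axes: x right, y down, z forward; pixel columns grow to the right and rows downward; lengths in mm; the calibration is good to about 2 mm. A picture is of the moment at which its call begins. There is no depth.
- hand_in(): hands the job in, once; it reports no verdict.
Trained networks look in the newest picture that a camera, given by its name, has taken for a name from the list of things; names that differ only in an ending like _2 or _b are one class to them, and where a whole thing is asked for, a point or a joint stands for the part that bears it (a point fixed in the world has none). Each returns a list of dicts, best first, with "p" (0 to 1); they miss things now and then, are a little off and sometimes report something else, mostly with a low value. They report only what shows in the picture. A call takes as long as a camera call.
- silhouettes(camera, target): "region" (400x640 bool, what is visible of it) and "uv" ([column, row] in pixels, amid what is visible of it).
The state is a dict: "time_s": time; "q": joint angles; "qd": joint speeds; "joint_torque": joint torques, N m; "eef_pos": TCP position; "orientation": TCP orientation; "contact_force": force on the tool from outside, world axes, zero at the start; "wrist_torque": the same for the moment, N m; "gripper_width": finger opening in mm.
Only numpy, scipy, OpenCV 4.12 (cv2) and the standard library are available. Lean on these libraries where they do the work, as an engineer would, in place of code of your own. Each camera call takes 0.05 s, during which the arm holds its last target.

## Task

The black kit case is standing on its spine with its lid ajar. Bring the toggle latch's wire loop over the hook on the lid and draw it back under the hook's nose, let it go, then press the latch lever over and down until it lies fully home and pulls the lid tight. Go by feel: do not jam the loop or your fingers onto the lid (stay under 15 N), press the lever with the fingertips, not squeezing it, with no more than 20 N, and leave the other things on the bench where they are.

Things in the scene. Friction and masses are not known exactly. Their poses are not given: they have to be found in the camera images.
- case: Black plastic kit case on its spine, fixed: 140 mm thick (x), 300 long (y), 160 high (z up). Origin: on the bench under the seam between its fixed half (x -86 to -1 mm) and lid half (x 2 to 57). x points level from the lever across the seam to the hook. The toggle latch stands in the middle of the top (y = 0). A steel socket stands on the fixed half's top at y 105 to 120 mm.
- lid: Lid half of the case, hinged along its bottom edge; origin and axes as case when tight. A stiff seal holds it ajar, the top about 6 mm out along +x; at the hook it takes about 4 N per mm, 25 N in all, to pull it tight. Its flat top lies at z = 160 mm and carries the hook in the middle.
- hook_foot (a point): On the lid's flat top below the seat of the bar: lid frame x 20, y 0, z 160 mm. The hook, 14 mm wide (y), has a ledge (x 12 to 40) packed up 2 to 14 mm above this: the height differs each time and is not measured: feel for it. On it an upright, +x face at x 17 (+-1) mm; a nose from its head juts to x 22 over the ledge, 7.5 mm clear, 8 mm thick; mouth open to +x. Hooked, the bar is at x 20.
- lever_pivot (a point): Middle of the lever's pivot pin, fixed on the case at x -30, y 0, z 186 mm of case; the pin runs along the case's y.
- lever: The latch lever; origin at the middle of its pivot pin. -x points along it to the tip, z out of its pressing face. Its angle is the tilt of z from vertical: 0 = fully home, level, tip to the case's -x; 1.57 = upright; stops at 0 and 2.3 (leaning to the hook). Stiff: stays where left (0.1 N m). With the loop hooked, 5 to 10 N near the tip presses it down, over centre near 0.2, to rest at 0.
- lever_tip (a point): Middle of the lever's free end, on its pressing face (upward when home, towards the hook when upright). The lever is a steel plate 28 mm wide (y), 4 mm thick, reaching 60 mm from the pivot; the pressing face runs 7 mm off the line from the pivot.
- bail: The wire loop, hinged on a stiff pin (0.04 N m, stays where left) that is the origin, on the lever 16 mm from its pivot towards the tip. x points along the loop to its bar, 67.4 mm off; z square to the loop, up. Two 5 mm side wires at y +-19 mm pass either side of the hook. Pulling the loop swings the lever along; the lever must be above about 1.7 rad for the bar to come down clear of the nose.
- bail_bar (a point): Middle of the loop's round crossbar, 6 mm diameter, 38 mm long along y; this bar goes under the hook's nose.
- bail_tab (a point): Middle of the upper edge of the loop's flat steel finger tab, to be gripped: 18 mm wide along y (grip it there, fingers either side in y), 5 mm thick, 46 mm long. It rises from just outside the bar, square to the loop but leaning 0.1 rad outwards, away from the lever.
- socket: Bystander: steel socket, 28 mm across, 34 mm tall, standing on the case.
- clutch_drum: Bystander: dark steel ring drum, 116 mm across, 45 mm high.
- bearing_race: Bystander: steel ring, 72 mm across, 18 mm high, on the bench on the lever's side of the case.
- hub: Bystander: steel stepped hub, 90 mm across, 68 mm high.
- spanner: Bystander: steel spanner, 180 mm long, flat on the bench on the lever's side of the case.
- spray_can: Bystander: grey can with white cap, 64 mm across, 190 mm high.
- brush: Bystander: blue-handled brush, 200 mm long.

How it is judged (in metres and radians):
On the way:
1. the loop's bar is seated in the hook, behind the upright and under the nose, with the lever still up (x of bail_bar in the frame of lid between 0.016 and 0.023 m and z of bail_bar in the frame of lid between 0.162 and 0.1795 m and angle between lever's own z axis and vertical above 0.8 rad), for 0.2 s.
At the end, for the whole second after the job is handed in: The lever lies home (under 0.08 rad), the bar is still in the hook, behind the upright (within 3 mm) and under the nose, and the lid is pulled tight (its top within 1.6 mm of shut), at rest (x of bail_bar in the frame of lid between 0.016 and 0.023 m and z of bail_bar in the frame of lid between 0.162 and 0.1795 m and angle between lever's own z axis and vertical below 0.08 rad and x of hook_foot in the frame of case below 0.0216 m and linear speed of lid below 0.01 m/s); the robot touches nothing.
It fails at once if the loop is jammed against the lid or its hook with over 20 N while the fingers hold or push the loop and the lever is up (angle between lever's own z axis and vertical above 0.8 rad and contact force between the fingers and bail above 1 N and contact force between bail and lid above 20 N).
It fails at once if the lever is pressed or squeezed with over 30 N (contact force between the fingers and lever_c1 above 30 N).
It fails at once if the fingers push on the lid with over 25 N (contact force between the fingers and lid above 25 N).
It fails at once if another thing on the bench or the socket on the case is moved by over 20 mm (distance of any of socket, clutch_drum, bearing_race, hub, spanner, spray_can, brush from where it was at the start of the episode above 0.02 m).
It also fails if it takes over 72 s, if anything falls off the work surface, if the arm or the gripper's body presses on something with over 40 N, if the wrist force passes 120 N, or if a joint passes its speed limit or range.

## Working session

There is one attempt and no reset: what is moved stays moved. The work goes in short steps, Python scripts to look and compute and a tool call to move; the robot and the scene stay as the last step left them, time stands still between calls to the robot, and variables do not carry over. Pictures are saved under pics/ and viewed, and the job is handed in when it is done.

Besides the shell and the picture viewer there is one more tool, called after "Emit:" by a JSON object that holds its "name" and its "arguments", one argument or row to a line. servo_tool: Moves the arm, as the interface text tells. Its arguments: {"type":"object","properties":{"plan":{"type":"array"}},"required":["plan"]}

```bash
ls; mkdir -p pics; python3 - <<'E'
from plant import *
import cv2
s=observe();print({k:np.round(v,3) if not isinstance(v,float) else v for k,v in s.items()} if 'np' in globals() else s)
for n in ["scene","top","wrist"]:
    c=capture(n);print(n,c["K"],c["position"],c["orientation"])
    cv2.imwrite(f"pics/{n}0.png",c["pixels"][:,:,::-1])
E
```

```text
pics
{'time_s': 0.0, 'q': array([-1.41457443e+00,  1.24517665e-01,  1.65166987e+00,  1.14775583e-05,
        1.36749892e+00, -8.25785855e-02]), 'qd': array([-0.00109635,  0.00131308, -0.00042984, -0.00018195,  0.00071248,
        0.00114552]), 'joint_torque': array([-2.97428860e-04, -4.23615110e+01, -3.65451944e+01, -9.51652146e-05,
        7.04191625e-03,  1.99355242e-06]), 'eef_pos': array([ 153.64602397, -630.97703623,  241.04730714]), 'orientation': array([ 1.03293218,  1.31431166, -1.03053877]), 'contact_force': array([ 0.07891309, -0.2530805 ,  0.01293721]), 'wrist_torque': array([-0.00077305, -0.04318485, -0.00372997]), 'gripper_width': 85.50859107418155}
scene [[422.2237991    0.         319.62392981]
 [  0.         422.2237991  197.42910979]
 [  0.           0.           1.        ]] [ 973.39030737 -867.01161819  958.1782689 ] [-2.20586849 -0.55084035  0.25969418]
top [[513.4350954    0.         314.51108949]
 [  0.         513.4350954  203.81699283]
 [  0.           0.           1.        ]] [ 320.67704987    8.26589625 1573.19485085] [-2.14685493  2.15220257 -0.16435143]
wrist [[358.56528511   0.         314.04689976]
 [  0.         358.56528511 199.41772871]
 [  0.           0.           1.        ]] [ 232.65911472 -612.23238677  373.35733421] [ 2.25895113 -1.77696145 -0.29240809]
```

View pics/scene0.png

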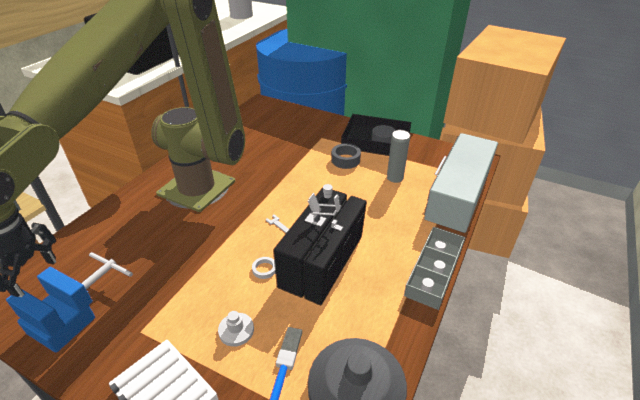

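View pics/top0.png

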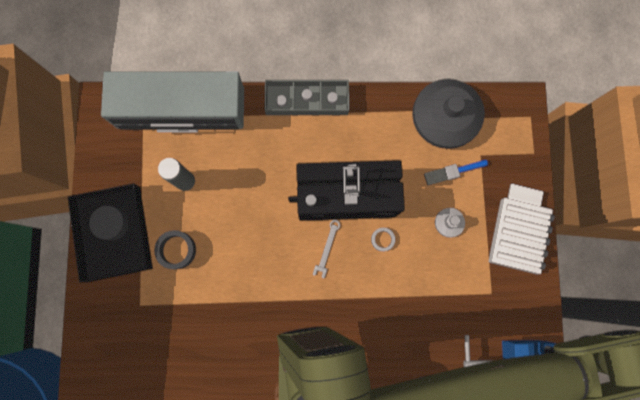

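View pics/wrist0.png

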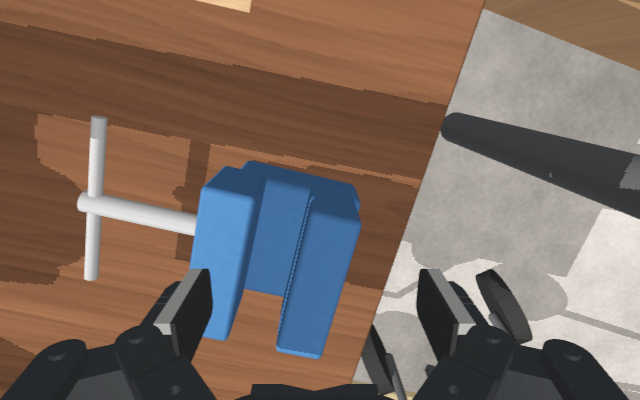

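Scene: case at (320,245), latch near (325,208), and socket at (328,190). Top: case at x 297–403, y 160–220, latch at (351,185). I'll zoom in and fit the case pose.

```bash
cat > h.py <<'E'
from plant import *
import numpy as np, cv2
from scipy.spatial.transform import Rotation as R
from scipy.optimize import least_squares
def proj(c,P):
    P=np.atleast_2d(P); Rc=R.from_rotvec(c["orientation"]).as_matrix()
    p=(P-c["position"])@Rc; q=p@np.array(c["K"]).T
    return q[:,:2]/q[:,2:]
def ray(c,uv):
    Rc=R.from_rotvec(c["orientation"]).as_matrix()
    d=Rc@np.linalg.inv(c["K"])@np.array([uv[0],uv[1],1.0]); return np.array(c["position"]),d/np.linalg.norm(d)
def atz(c,uv,z):
    o,d=ray(c,uv); return o+d*(z-o[2])/d[2]
def zoom(c,name,box,s):
    x0,y0,x1,y1=box
    im=cv2.resize(c["pixels"][y0:y1,x0:x1,::-1],None,fx=s,fy=s,interpolation=cv2.INTER_CUBIC); cv2.imwrite(name,im)
E
python3 - <<'E'
from h import *
c=capture("top"); zoom(c,"pics/tz.png",(290,150,410,230),6)
for t in ["case","lid","lever","bail","socket","bail_tab","hook_foot"]:
    r=silhouettes("top",t); print("top",t,[(round(x["p"],2),np.round(x["uv"],1),x["region"].sum()) for x in r[:2]])
c=capture("scene"); zoom(c,"pics/sz.png",(265,170,380,305),4.4)
for t in ["case","lid","lever","bail","socket"]:
    r=silhouettes("scene",t); print("scene",t,[(round(x["p"],2),np.round(x["uv"],1),x["region"].sum()) for x in r[:2]])
E
```

```text
top case [(0.81, array([349.7, 188.9]), np.int64(5981))]
top lid [(0.76, array([347.3, 172.5]), np.int64(2320))]
top lever [(0.66, array([352.3, 193. ]), np.int64(188)), (0.34, array([174.1, 173.2]), np.int64(763))]
top bail []
top socket []
top bail_tab [(0.49, array([361. , 174.9]), np.int64(115)), (0.49, array([451.5, 222.4]), np.int64(701))]
top hook_foot [(0.71, array([350.7, 171.1]), np.int64(2134))]
scene case [(0.72, array([319.2, 245.1]), np.int64(6823)), (0.48, array([345.3, 154.6]), np.int64(636))]
scene lid [(0.92, array([333.5, 251.7]), np.int64(3292))]
scene lever [(0.58, array([314.8, 201. ]), np.int64(277))]
scene bail [(0.46, array([334.3, 204.5]), np.int64(72))]
scene socket [(0.63, array([327.5, 188.4]), np.int64(121)), (0.45, array([319.2, 245.3]), np.int64(6757))]
```

View pics/tz.png

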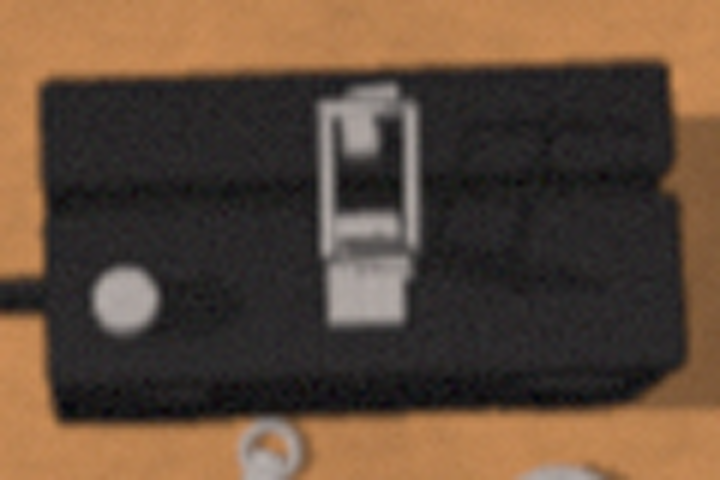

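View pics/sz.png

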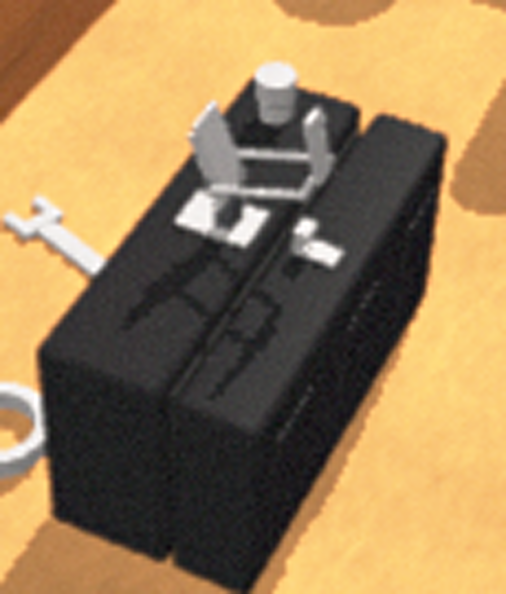

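```bash
cat > fit.py <<'E'
from h import *
T=capture("top");S=capture("scene")
tp=[((42,85),(63,150,160)),((668,65),(63,-150,160)),((52,385),(-86,150,160)),((685,365),(-86,-150,160)),((125,300),None)]
sp=[((42,350),(-86,-150,160)),((52,518),(-86,-150,0)),((165,558),(-1,-150,0)),((245,592),(57,-150,0)),((445,130),(63,150,160)),((258,80),(-86,150,160)),((360,105),(-1,150,160)),((268,435),(63,-150,160))]
tp=[(np.array(a)/6+[290,150],b) for a,b in tp if b];sp=[(np.array(a)/4.4+[265,170],b) for a,b in sp]
def W(p,b):
    c,s=np.cos(p[2]),np.sin(p[2]); return np.array([p[0]+c*b[0]-s*b[1],p[1]+s*b[0]+c*b[1],b[2]])
def f(p):
    return np.concatenate([(proj(T,W(p,b))[0]-a) for a,b in tp]+[(proj(S,W(p,b))[0]-a) for a,b in sp])
r=least_squares(f,[560,-80,0],loss="soft_l1");print(r.x);print(np.round(r.fun.reshape(-1,2),1))
rt=least_squares(lambda p:f(p)[:8],r.x);print("top only",rt.x)
rs=least_squares(lambda p:f(p)[8:],r.x);print("scene only",rs.x)
# triangulate socket top center: case approx
print("socket top at z194:",atz(T,np.array([125,298])/6+[290,150],194),atz(S,np.array([277,72])/4.4+[265,170],194))
E
python3 fit.py
```

```text
[ 5.88112089e+02 -1.02300197e+02  3.70052047e-02]
[[-1.3 -1.9]
 [ 0.6 -2.6]
 [-1.1  0.6]
 [ 1.3 -0.3]
 [-2.6 -0.7]
 [-0.8  0.3]
 [ 0.1  2. ]
 [ 0.8  2. ]
 [ 1.3 -1.2]
 [-1.5 -3.3]
 [ 0.7 -1.4]
 [-2.  -0.8]]
top only [ 5.85289931e+02 -1.02710924e+02  3.07378492e-02]
scene only [ 5.89546657e+02 -1.01853875e+02  3.91783833e-02]
socket top at z194: [533.66679959   7.5324202  194.        ] [535.35876553   7.48788882 194.        ]
```

```bash
python3 - <<'E'
from h import *
s=observe();M=R.from_rotvec(s["orientation"]).as_matrix();print(np.round(M,3))
c=capture("wrist");Rc=R.from_rotvec(c["orientation"]).as_matrix()
print("cam in tool",M.T@(np.array(c["position"])-s["eef_pos"]));print(np.round(M.T@Rc,3))
import plant;print([x for x in dir(plant) if x[0]!='_'])
E
```

```text
[[-0.     0.972  0.236]
 [-0.     0.236 -0.972]
 [-1.    -0.     0.   ]]
cam in tool [-132.17638388   81.25591508    0.16923337]
[[ 0.    -0.318  0.948]
 [-0.001 -0.948 -0.318]
 [ 1.    -0.001 -0.001]]
['MotionError', 'capture', 'hand_in', 'observe', 'silhouettes', 'tcp_to_tips']
```

Emit:
{"name": "servo_tool", "arguments": {
  "plan": [100,-5,2,-2,0,0,0,100,-11,55.8,-40.9,1.92,0,0,100,-11,55.8,-40.9,1.92,0,0,100,-11,55.8,-40.9,1.92,0,0,100,-11,55.8,-40.9,1.92,0,0,100,-11,55.8,-40.9,1.92,0,0,100,-11,55.8,-40.9,1.92,0,0,100,-11,55.8,-40.9,1.92,0,0,100,-11,55.8,-40.9,1.92,0,0,100,-11,55.8,-40.9,1.92,0,0,100,-11,55.8,-40.9,1.92,0,0,100,-11,55.8,-40.9,1.92,0,0,100,-11,55.8,-40.9,1.92,0,0,100,-11,55.8,-40.9,1.92,0,0,100,-11,55.8,-40.9,1.92,0,0]
}}

```text
time_s: 2.88
eef_pos: [598.5, -103.2, 352.3]
orientation: [1.182, 1.226, -1.183]
contact_force: [0.3, 0.7, -0.9]
gripper_width: 85.5
```

```bash
python3 - <<'E'
from h import *
s=observe();print(s["eef_pos"],s["q"],s["contact_force"]);print(np.round(R.from_rotvec(s["orientation"]).as_matrix(),3))
c=capture("wrist");zoom(c,"pics/w1.png",(0,0,640,400),1.25)
E
```

```text
[ 598.48906132 -103.2128846   352.27089745] [-2.59051727e-01 -1.49030294e-02  1.61244212e+00 -2.18002644e-04
  1.54422837e+00  1.27561787e+00] [ 0.28613135  0.67263622 -0.87090866]
[[-0.     0.999  0.036]
 [-0.     0.036 -0.999]
 [-1.    -0.     0.   ]]
```

View pics/w1.png

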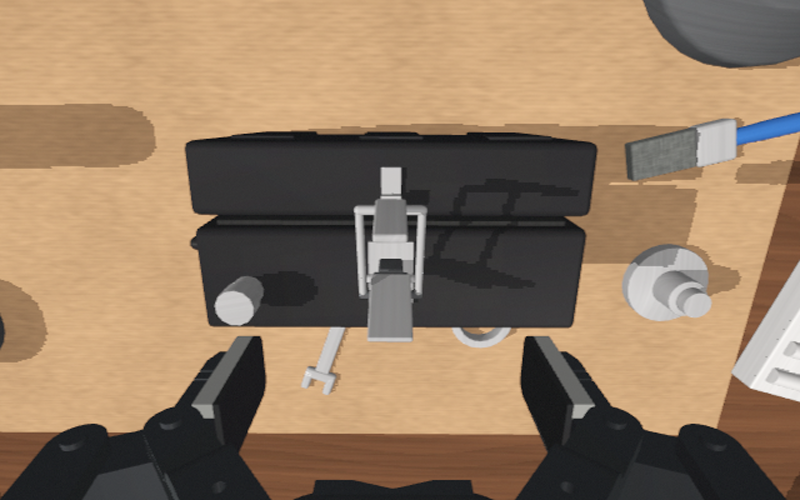

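```bash
python3 - <<'E'
from h import *
c=capture("wrist");zoom(c,"pics/w1z.png",(140,95,490,285),2.25); zoom(c,"pics/w1y.png",(270,120,360,280),3.7)
S=capture("scene");zoom(S,"pics/sz2.png",(295,185,355,235),12)
T=capture("top");zoom(T,"pics/tz2.png",(330,155,375,210),10)
E
```

```text
(no output)
```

View pics/w1z.png

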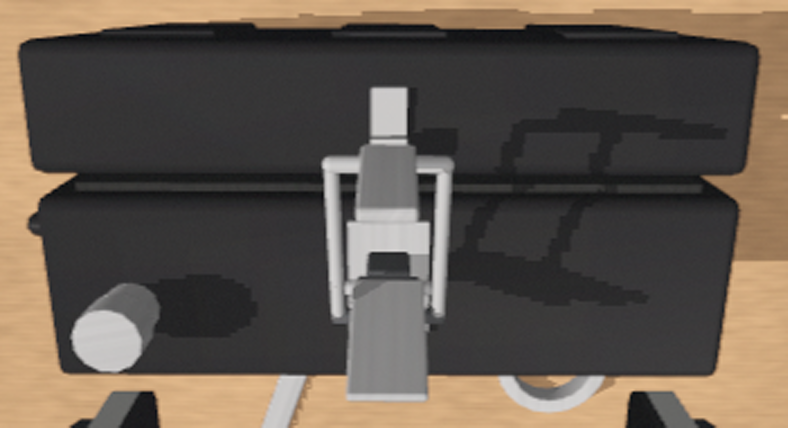

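View pics/w1y.png

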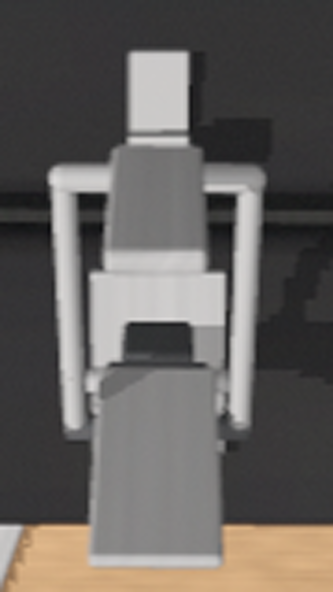

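View pics/sz2.png

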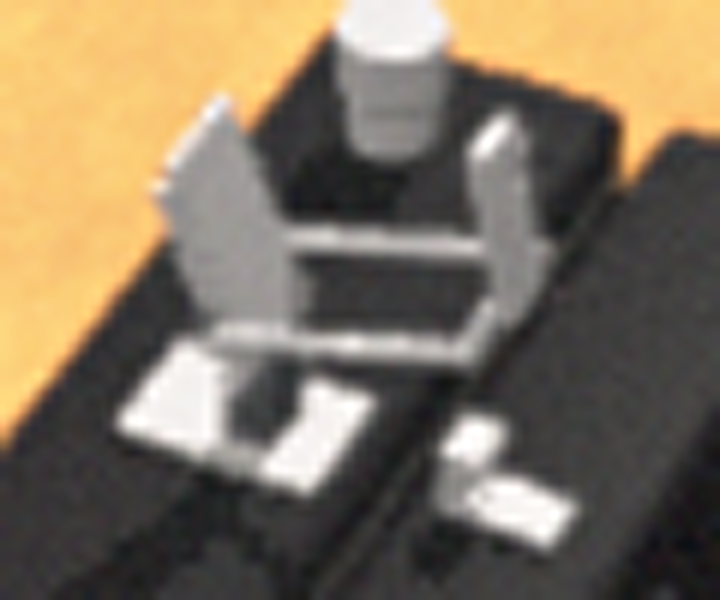

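View pics/tz2.png

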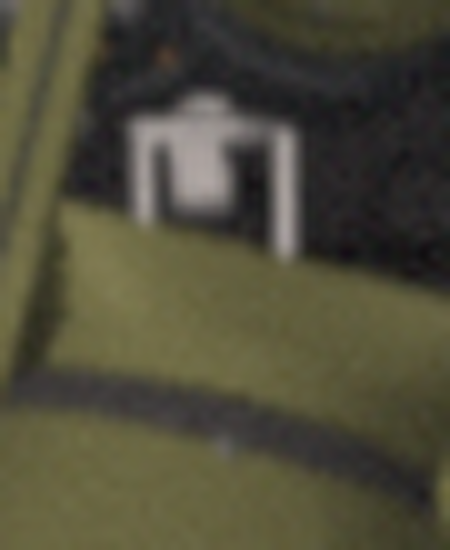

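```bash
cat > fit2.py <<'E'
from h import *
C=capture("wrist");S=capture("scene")
def wy(*p):return np.array(p)/3.7+[270,120]
def wz(*p):return np.array(p)/2.25+[140,95]
def sz(*p):return np.array(p)/12+[295,185]
def pts(a,ph):
    P=np.array([-30,186.]);t=np.array([-np.cos(a),np.sin(a)]);n=np.array([np.sin(a),np.cos(a)])
    B=P+16*t;d=np.array([np.cos(ph),np.sin(ph)]);m=np.array([-d[1],d[0]])
    bar=B+67.4*d;td=np.cos(.1)*m+np.sin(.1)*d;tab=bar+5*d+46*td
    tip=P+60*t+7*n
    return B,bar,tab,tip
def W(p,b):
    c,s=np.cos(p[2]),np.sin(p[2]); return np.array([p[0]+c*b[0]-s*b[1],p[1]+s*b[0]+c*b[1],b[2]])
def obs(p):
    B,bar,tab,tip=pts(p[3],p[4]);v=lambda q,y:(q[0],y,q[1])
    return [(C,wy(155,260),v(tab,0)),(C,wy(54,180),v(bar,19)),(C,wy(261,180),v(bar,-19)),(C,wy(91,556),v(tip,14)),(C,wy(221,556),v(tip,-14)),
     (C,wy(76,432),v(B,19)),(C,wy(238,430),v(B,-19)),
     (C,wz(108,342),(p[5],112.5,194)),
     (S,sz(495,133),v(tab,0)),(S,sz(192,143),v(tip,0)),(S,sz(548,245),v(bar,19)),(S,sz(470,355),v(bar,-19)),(S,sz(225,330),v(B,-19)),(S,np.array([277,72])/4.4+[265,170],(p[5],112.5,194))]
def f(p):return np.concatenate([(proj(c,W(p,b))[0]-a)*(1 if c is C else .7) for c,a,b in obs(p)])
if __name__=="__main__":
    r=least_squares(f,[588,-102,.037,1.7,.1,-43],loss="soft_l1");print(np.round(r.x,3));print(np.round(r.fun.reshape(-1,2),1))
    n=14
    r2=least_squares(lambda p:f(p)[:16],r.x);print("wrist only",np.round(r2.x,3))
    for q in (r.x,r2.x):
        for nme,b in zip(["B","bar","tab","tip"],pts(q[3],q[4])): print(nme,np.round(b,1),np.round(W(q,(b[0],0,b[1])),1))
    # case edges check z160: fixed far edge, lid near edge
    for uv in [(62,375),(715,375),(45,200),(735,200)]: 
        w=atz(C,wz(*uv),160)-[*r.x[:2],0];c,s=np.cos(r.x[2]),np.sin(r.x[2]);print(uv,c*w[0]+s*w[1],-s*w[0]+c*w[1])
    for uv,z in [((130,52),172),((188,52),172)]:
        w=atz(C,wy(*uv),z)-[*r.x[:2],0];print("ledge far edge if z172",c*w[0]+s*w[1],-s*w[0]+c*w[1])
E
python3 fit2.py
```

```text
[ 5.86436e+02 -1.02224e+02  4.00000e-02  1.23100e+00  2.77000e-01
 -4.83160e+01]
[[-0.1  0.2]
 [ 2.4 -0.3]
 [-3.4 -0.5]
 [-0.6  0.1]
 [ 1.4 -0. ]
 [ 0.2 -0.2]
 [ 0.4  0.1]
 [-0.9  0. ]
 [-0.4 -0.1]
 [ 0.5 -1.4]
 [-1.   0.1]
 [-0.5 -0.3]
 [-1.6 -0.2]
 [-0.3 -0.2]]
wrist only [ 5.86388e+02 -1.02328e+02  3.60000e-02  1.23300e+00  2.78000e-01
 -4.88180e+01]
B [-35.3 201.1] [ 551.1 -103.6  201.1]
bar [ 29.5 219.5] [ 615.9 -101.   219.5]
tab [ 26.2 266.1] [ 612.7 -101.2  266.1]
tip [-43.4 244.9] [ 543.1 -104.   244.9]
B [-35.3 201.1] [ 551.1 -103.6  201.1]
bar [ 29.5 219.6] [ 615.9 -101.3  219.6]
tab [ 26.2 266.2] [ 612.5 -101.4  266.2]
tip [-43.3 244.9] [ 543.1 -103.9  244.9]
(62, 375) -81.19616776810955 147.60817907494433
(715, 375) -82.68927069868508 -146.67217565114353
(45, 200) 0.7765615780306145 143.6537191037794
(735, 200) -0.68410627264217 -145.00049428803047
ledge far edge if z172 48.438852338236536 6.138410196248516
ledge far edge if z172 48.37021129081251 -7.446865162624144
```

```bash
cat > st.py <<'E'
from h import *
CX,CY,YAW=586.4,-102.3,0.037
def st():
    s=observe();M=R.from_rotvec(s["orientation"]).as_matrix()
    c,sn=np.cos(YAW),np.sin(YAW);w=np.array(s["eef_pos"])-[CX,CY,0]
    p=np.array([c*w[0]+sn*w[1],-sn*w[0]+c*w[1],w[2]])
    Rc=np.array([[c,sn,0],[-sn,c,0],[0,0,1]]);
    F=Rc@s["contact_force"];A=Rc@M
    print("t",round(s["time_s"],2),"case p",np.round(p,2),"F",np.round(F,2),"tq",np.round(Rc@s["wrist_torque"],2),"w",round(s["gripper_width"],2),"tilt",round(np.arctan2(A[0,0],-A[2,0]),4),"y-err",np.round(A[1,:],3),"q",np.round(s["q"],2))
    return p,A,s
E
python3 -c "
from st import *
p,A,s=st()
th=.177
t=np.array([29.7,0,246.4]); ap=t-30*np.array([np.sin(th),0,-np.cos(th)])
for g in (ap,t): print(A.T@(g-p)/10, th/np.radians(6))
"
```

```text
t 3.17 case p [ 12.46  -0.87 352.42] F [ 0.63 -0.06 -0.24] tq [-0.01 -0.05 -0.  ] w 85.57 tilt 0.0001 y-err [-0. -0. -1.] q [-0.26 -0.01  1.61 -0.    1.54  1.28]
[ 7.64861389  1.1943018  -0.08728206] 1.6902254956359284
[10.60182178  1.72209252 -0.08758257] 1.6902254956359284
```

Emit:
{"name": "servo_tool", "arguments": {
  "plan": [38,3,0.6,-0.09,0,0,0.9,38,6,1.1,-0.09,0,0,1.69,38,7.65,1.19,-0.09,0,0,1.69,38,7.65,1.19,-0.09,0,0,1.69,38,7.65,1.19,-0.09,0,0,1.69]
}}

```text
time_s: 3.8
eef_pos: [612.0, -101.1, 277.5]
orientation: [1.263, 1.096, -1.049]
contact_force: [-0.3, 0.1, 1.0]
gripper_width: 32.4
```

```bash
python3 - <<'E'
from st import *
st();c=capture("wrist");zoom(c,"pics/w2.png",(120,80,520,400),1.87);
for g in [(26.2,266.1)]:
    pass
E
```

```text
t 3.8 case p [ 25.58   0.29 277.52] F [-0.34  0.08  0.99] tq [-0.04  0.13 -0.02] w 32.37 tilt 0.1787 y-err [-0.001  0.001 -1.   ] q [-0.27 -0.06  1.79  0.06  1.25  1.25]
```

View pics/w2.png

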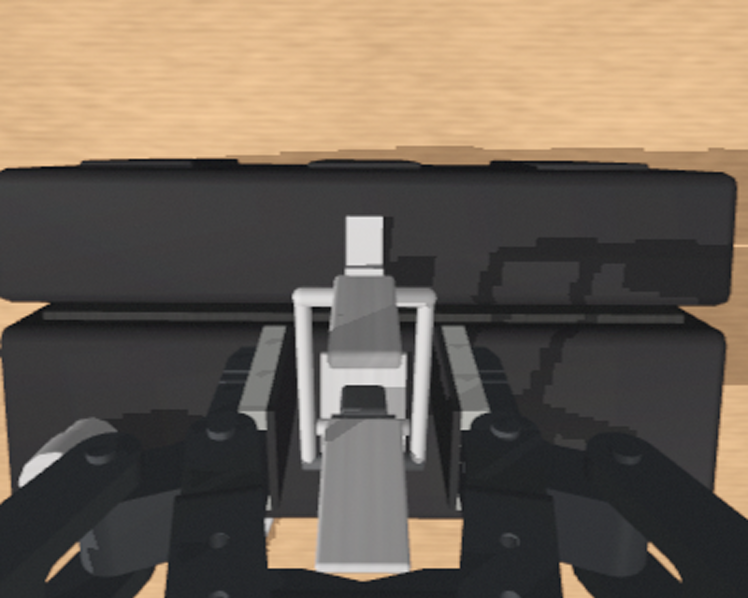

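Emit:
{"name": "servo_tool", "arguments": {
  "plan": [38,1.5,0,0,0,0,0,38,3,0,0,0,0,0,38,3,0,0,0,0,0,38,3,0,0,0,0,0]
}}

```text
time_s: 4.35
eef_pos: [616.2, -100.6, 245.9]
orientation: [1.263, 1.099, -1.05]
contact_force: [0.0, 0.4, -0.4]
gripper_width: 32.3
```

```bash
python3 - <<'E'
from st import *
st();c=capture("wrist");zoom(c,"pics/w3.png",(120,80,520,400),1.87);
E
```

```text
t 4.35 case p [ 29.89   0.6  245.94] F [ 0.05  0.42 -0.38] tq [-0.    0.05 -0.07] w 32.27 tilt 0.1764 y-err [ 0.     0.001 -1.   ] q [-0.27 -0.03  1.81  0.06  1.19  1.25]
```

View pics/w3.png

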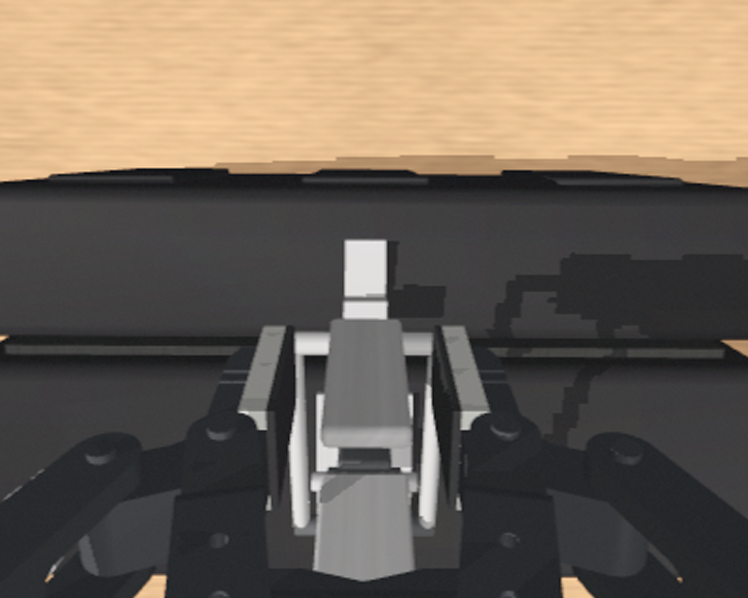

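Emit:
{"name": "servo_tool", "arguments": {
  "plan": [0,0,0,0,0,0,0,0,0,0,0,0,0,0,0,0,0,0,0,0,0,0,0,0,0,0,0,0,0,0,0,0,0,0,0]
}}

```text
time_s: 5.03
eef_pos: [616.7, -100.9, 247.0]
orientation: [1.263, 1.096, -1.049]
contact_force: [1.0, -2.4, 2.1]
gripper_width: 16.5
```

```bash
python3 - <<'E'
from st import *
st();c=capture("wrist");zoom(c,"pics/w4.png",(120,80,520,400),1.87);
E
```

```text
t 5.03 case p [ 30.33   0.32 247.  ] F [ 0.93 -2.48  2.1 ] tq [-0.34 -0.05 -0.06] w 16.52 tilt 0.1785 y-err [-0.001  0.001 -1.   ] q [-0.27 -0.03  1.81  0.06  1.19  1.25]
```

View pics/w4.png

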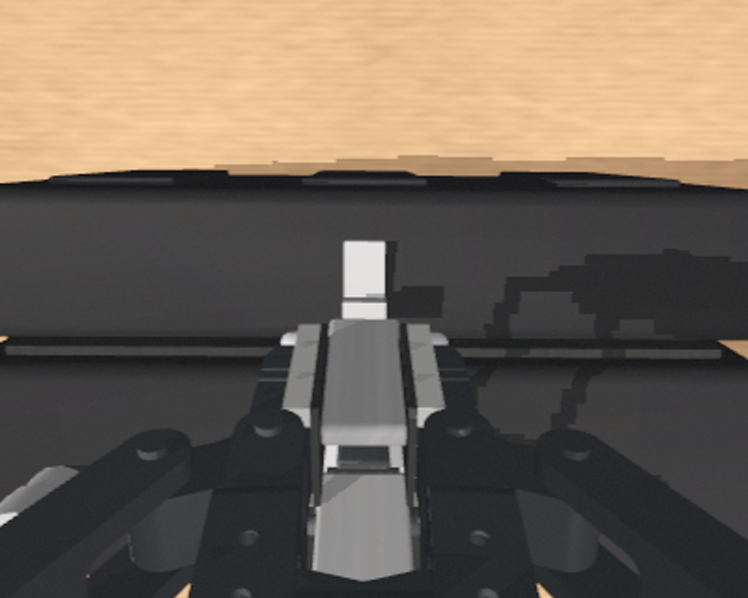

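```bash
cat > path.py <<'E'
import numpy as np
def frame(a,ph):
    B=np.array([-30,186.])+16*np.array([-np.cos(a),np.sin(a)])
    d=np.array([np.cos(ph),np.sin(ph)]);m=np.array([-d[1],d[0]]);return B,d,m
A0,P0=1.231,0.277;T0=np.array([30.3,247.0])
B,d,m=frame(A0,P0);OFF=np.array([(T0-B)@d,(T0-B)@m])
TH0=.177
def tcp(a,ph):
    B,d,m=frame(a,ph);return B+OFF[0]*d+OFF[1]*m, TH0+(ph-P0), B+67.4*d
def rows(start,wps):
    p0,t0,_=tcp(*start);x=np.array([np.sin(t0),-np.cos(t0)]);y=np.array([np.cos(t0),np.sin(t0)])
    for w in wps:
        p,t,b=tcp(*w);D=p-p0
        print(np.round(w,3),"row",np.round([D@x/10,D@y/10,np.degrees(t-t0)/6],2),"bar",np.round(b,1),"tcp",np.round(p,1))
if __name__=="__main__":
    print(OFF)
    s=(A0,P0)
    rows(s,[(A0+(2.1-A0)*k/6,P0) for k in range(1,7)]+[(2.1,P0-(P0)*k/4) for k in range(1,5)])
E
python3 path.py
```

```text
[75.68720164 26.21591165]
[1.376 0.277] row [-0.02  0.23  0.  ] bar [ 31.7 220.1] tcp [ 32.5 247.6]
[1.521 0.277] row [-0.01  0.46  0.  ] bar [ 34.  220.4] tcp [ 34.8 247.9]
[1.666 0.277] row [0.04 0.69 0.  ] bar [ 36.3 220.4] tcp [ 37.1 247.8]
[1.81  0.277] row [0.12 0.91 0.  ] bar [ 38.6 220. ] tcp [ 39.4 247.5]
[1.955 0.277] row [0.22 1.11 0.  ] bar [ 40.8 219.3] tcp [ 41.6 246.7]
[2.1   0.277] row [0.36 1.3  0.  ] bar [ 42.9 218.2] tcp [ 43.7 245.7]
[2.1   0.208] row [ 0.87  1.51 -0.66] bar [ 44.  213.7] tcp [ 46.7 241.1]
[2.1   0.138] row [ 1.4   1.69 -1.32] bar [ 44.8 209.1] tcp [ 49.4 236.2]
[2.1   0.069] row [ 1.93  1.84 -1.98] bar [ 45.3 204.5] tcp [ 51.8 231.2]
[2.1 0. ] row [ 2.48  1.94 -2.65] bar [ 45.5 199.8] tcp [ 53.8 226. ]
```

Emit:
{"name": "servo_tool", "arguments": {
  "plan": [0,-0.02,0.23,0,0,0,0,0,-0.01,0.46,0,0,0,0,0,0.04,0.69,0,0,0,0,0,0.04,0.69,0,0,0,0]
}}

```text
time_s: 5.58
eef_pos: [620.0, -100.7, 244.2]
orientation: [1.258, 1.106, -1.057]
contact_force: [-7.9, -3.6, 0.8]
gripper_width: 16.5
```

```bash
python3 - <<'E'
from st import *
st();c=capture("wrist");zoom(c,"pics/w5.png",(120,80,520,400),1.87);
E
```

```text
t 5.58 case p [ 33.66   0.32 244.16] F [-8.02 -3.29  0.76] tq [-0.61  1.9  -0.03] w 16.48 tilt 0.1663 y-err [ 0.     0.001 -1.   ] q [-0.27 -0.02  1.8   0.05  1.2   1.25]
```

View pics/w5.png

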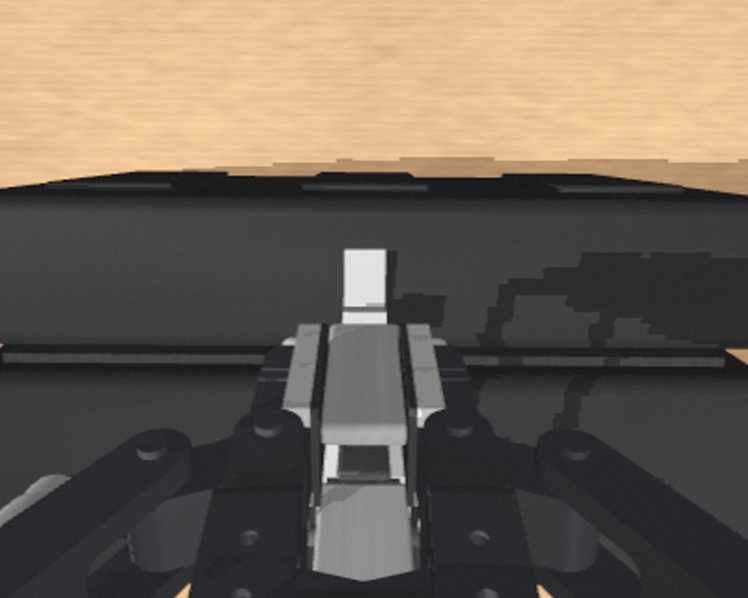

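```bash
cat >> st.py <<'E'
import path
def est(show=True):
    p,A,s=st();th=np.arctan2(A[0,0],-A[2,0]);ph=path.P0+th-path.TH0
    d=np.array([np.cos(ph),np.sin(ph)]);m=np.array([-d[1],d[0]])
    B=p[[0,2]]-path.OFF[0]*d-path.OFF[1]*m;v=B-[-30,186];bar=B+67.4*d
    print("phi",round(ph,3),"B",np.round(B,1),"r",round(np.hypot(*v),1),"a",round(np.arctan2(v[1],-v[0]),3),"bar",np.round(bar,1))
    return p,A,s,th
E
python3 -c "
from st import *
est()
c=capture('scene');zoom(c,'pics/s3.png',(295,170,355,235),10)"
```

```text
t 5.62 case p [ 33.63   0.36 244.14] F [-7.57 -3.03 -0.5 ] tq [-0.62  1.83 -0.  ] w 16.56 tilt 0.1663 y-err [ 0.     0.001 -1.   ] q [-0.27 -0.02  1.8   0.05  1.2   1.25]
phi 0.266 B [-32.5 198.9] r 13.2 a 1.381 bar [ 32.5 216.7]
```

View pics/s3.png

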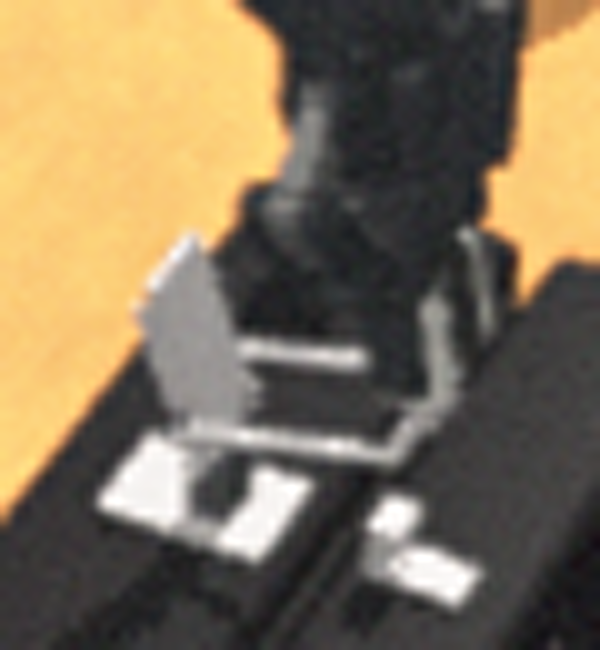

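Emit:
{"name": "servo_tool", "arguments": {
  "plan": [0,0,0.25,0,0,0,0,0,0,0.5,0,0,0,0,0,0,0.75,0,0,0,0,0,0.05,1.0,0,0,0,0,0,0.05,1.0,0,0,0,0]
}}

```text
time_s: 6.3
eef_pos: [629.2, -100.4, 244.0]
orientation: [1.257, 1.108, -1.059]
contact_force: [-8.7, -4.0, -2.4]
gripper_width: 16.5
```

```bash
python3 -c "
from st import *
est()
c=capture('scene');zoom(c,'pics/s4.png',(295,170,355,235),9.2)
c=capture('wrist');zoom(c,'pics/w6.png',(120,80,520,400),1.87)"
```

```text
t 6.3 case p [ 42.82   0.34 243.97] F [-8.8  -3.71 -2.38] tq [-0.7  1.9  0.1] w 16.49 tilt 0.1637 y-err [ 0.001  0.001 -1.   ] q [-0.26  0.    1.78  0.05  1.2   1.25]
phi 0.264 B [-23.4 198.9] r 14.5 a 2.042 bar [ 41.7 216.5]
```

View pics/s4.png

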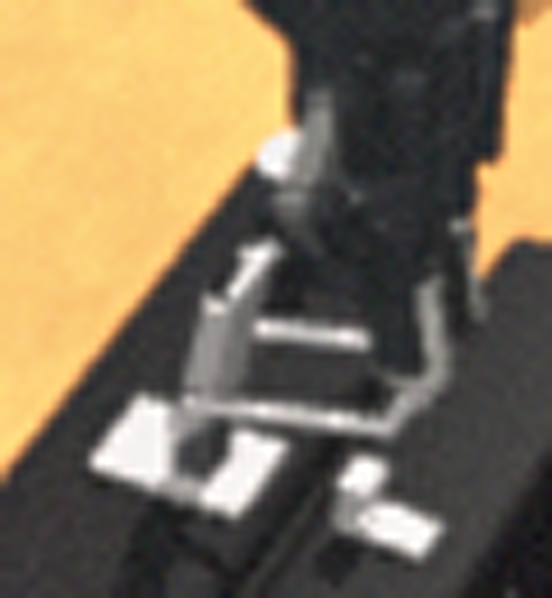

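View pics/w6.png

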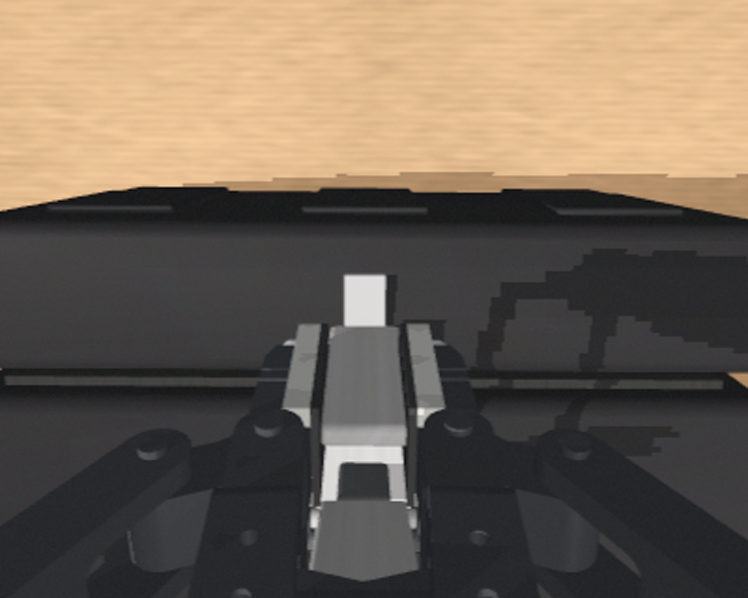

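```bash
cat > vis.py <<'E'
from fit2 import *
# scene points: tip mid, bar -y end, bar +y end, B -y
def vis(S,tip=None,bm=None,bp=None,Bm=None):
    q=[586.4,-102.3,.037]
    def f(x):
        B,bar,tab,t=pts(*x);r=[]
        for uv,pt,y in ((tip,t,0),(bm,bar,-19),(bp,bar,19),(Bm,B,-19)):
            if uv is not None: r+=list(proj(S,W(q,(pt[0],y,pt[1])))[0]-uv)
        return np.array(r)
    r=least_squares(f,[1.9,.1],loss="soft_l1");print("vis a,phi",np.round(r.x,3),np.round(r.fun,1));return r.x
E
python3 - <<'E'
from vis import *
o=np.array([295,170]);k=9.2
x=vis(S,tip=np.array([243,278])/k+o,bm=np.array([390,430])/k+o,Bm=np.array([188,405])/k+o)
print([np.round(b,1) for b in pts(*x)])
E
```

```text
vis a,phi [1.802 0.187] [ 1.8 -1.2 -0.4  0.1 -1.  -1. ]
[array([-26.3, 201.6]), array([ 39.9, 214.1]), array([ 40.8, 260.9]), array([ -9.4, 242.8])]
```

```bash
sed -i 's/^A0,P0=.*/A0,P0=1.85,0.19;T0=np.array([42.8,244.0])/; s/^TH0=.*/TH0=.164/' path.py; python3 -c "
from path import *
rows((A0,P0),[(1.95,.13),(2.05,.05),(2.1,0),(2.1,-.07)])"
```

```text
[1.95 0.13] row [ 0.53  0.31 -0.57] bar [ 42.8 209.6] tcp [ 46.7 239.3]
[2.05 0.05] row [ 1.23  0.63 -1.34] bar [ 44.7 203.6] tcp [ 51.  232.9]
[2.1 0. ] row [ 1.68  0.79 -1.81] bar [ 45.5 199.8] tcp [ 53.3 228.7]
[ 2.1  -0.07] row [ 2.23  0.88 -2.48] bar [ 45.3 195.1] tcp [ 55.1 223.4]
```

Emit:
{"name": "servo_tool", "arguments": {
  "plan": [0,0.5,0.31,0,0,0,-0.57,0,1.2,0.65,0,0,0,-1.34,0,1.6,0.85,0,0,0,-1.81,0,1.6,0.85,0,0,0,-1.81]
}}

```text
time_s: 7.0
eef_pos: [640.4, -100.0, 229.2]
orientation: [1.168, 1.248, -1.201]
contact_force: [-9.7, -4.7, -3.2]
gripper_width: 16.7
```

```bash
python3 -c "
from st import *
est()
c=capture('scene');zoom(c,'pics/s5.png',(295,170,355,235),9.2)
c=capture('wrist');zoom(c,'pics/w7.png',(120,80,520,400),1.87)"
```

```text
t 7.0 case p [ 54.04   0.32 229.24] F [-9.86 -4.29 -3.2 ] tq [-0.69  1.68  0.16] w 16.68 tilt -0.028 y-err [ 0.001  0.001 -1.   ] q [-0.23  0.14  1.65 -0.01  1.37  1.3 ]
phi -0.002 B [-21.2 200.4] r 16.9 a 2.117 bar [ 46.2 200.3]
```

View pics/s5.png

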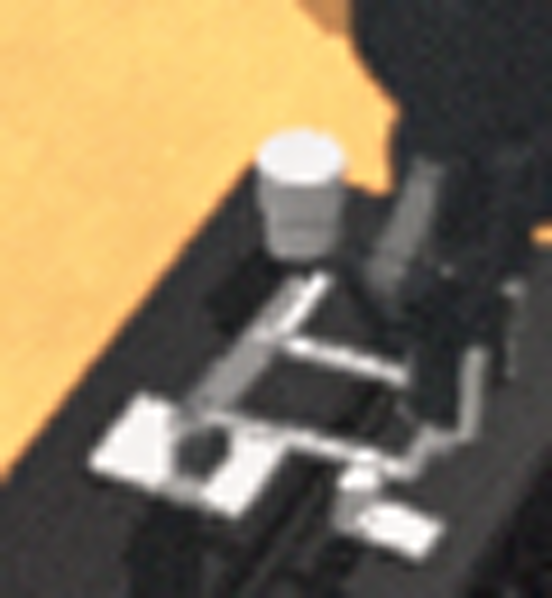

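View pics/w7.png

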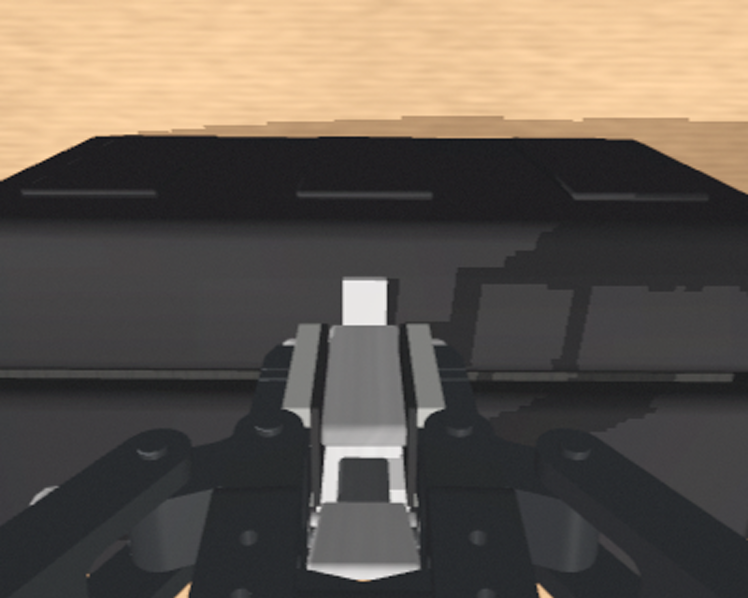

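```bash
python3 - <<'E'
from vis import *
o=np.array([295,170]);k=9.2
x=vis(S,tip=np.array([300,308])/k+o,bm=np.array([408,470])/k+o,Bm=np.array([220,415])/k+o)
print([np.round(b,1) for b in pts(*x)])
x=[2.12,0]
q=[586.4,-102.3,.037]
for n,b in zip("B bar tab tip".split(),pts(*x)): print(n,(proj(S,W(q,(b[0],-19 if n in("B","bar") else 0,b[1])))[0]-o)*k)
E
python3 -c "
from path import *
rows((2.1,0),[(2.1,-.1),(2.1,-.2),(2.1,-.25),(2.1,-.3),(2.1,-.35)])"
```

```text
vis a,phi [2.111 0.022] [ 1.1 -0.2 -0.5 -0.  -3.  -1.1]
[array([-21.8, 199.7]), array([ 45.6, 201.2]), array([ 54.2, 247.2]), array([  6.9, 233.8])]
B [192.87236079 405.6343303 ]
bar [403.36126017 474.06391396]
tab [466.47843255 323.69738987]
tip [311.44261368 307.65174654]
[ 2.1 -0.1] row [ 0.76  0.27 -0.95] bar [ 45.1 193.1] tcp [ 55.8 221.1]
[ 2.1 -0.2] row [ 1.54  0.47 -1.91] bar [ 44.1 186.4] tcp [ 57.5 213.2]
[ 2.1  -0.25] row [ 1.94  0.53 -2.39] bar [ 43.4 183.1] tcp [ 58.1 209.2]
[ 2.1 -0.3] row [ 2.34  0.58 -2.86] bar [ 42.5 179.9] tcp [ 58.5 205.2]
[ 2.1  -0.35] row [ 2.74  0.61 -3.34] bar [ 41.4 176.7] tcp [ 58.6 201.2]
```

Emit:
{"name": "servo_tool", "arguments": {
  "plan": [0,0.76,0.27,0,0,0,-0.95,0,1.54,0.47,0,0,0,-1.91,0,2.18,0.56,0,0,0,-2.67,0,2.18,0.56,0,0,0,-2.67,0,2.18,0.56,0,0,0,-2.67]
}}

```text
time_s: 7.82
eef_pos: [647.2, -99.8, 208.4]
orientation: [1.019, 1.441, -1.4]
contact_force: [-5.7, -4.0, -4.4]
gripper_width: 16.3
```

```bash
python3 -c "
from st import *
est()
c=capture('scene');zoom(c,'pics/s6.png',(295,170,355,235),9.2)
from path import *
rows((2.1,-.28),[(2.1,-.28-.03*k) for k in range(1,10)])"
```

```text
t 7.83 case p [ 60.81   0.25 208.44] F [-5.85 -3.81 -4.43] tq [-0.56  0.32  0.31] w 16.29 tilt -0.3014 y-err [ 0.     0.001 -1.   ] q [-0.21  0.33  1.49 -0.07  1.62  1.33]
phi -0.275 B [-19.4 201. ] r 18.4 a 2.183 bar [ 45.4 182.7]
[ 2.1  -0.31] row [ 0.22  0.09 -0.29] bar [ 42.3 179.3] tcp [ 58.5 204.4]
[ 2.1  -0.34] row [ 0.45  0.17 -0.57] bar [ 41.6 177.3] tcp [ 58.6 202. ]
[ 2.1  -0.37] row [ 0.68  0.25 -0.86] bar [ 40.9 175.4] tcp [ 58.7 199.6]
[ 2.1 -0.4] row [ 0.91  0.32 -1.15] bar [ 40.2 173.6] tcp [ 58.6 197.2]
[ 2.1  -0.43] row [ 1.15  0.38 -1.43] bar [ 39.3 171.7] tcp [ 58.5 194.8]
[ 2.1  -0.46] row [ 1.38  0.43 -1.72] bar [ 38.5 169.9] tcp [ 58.3 192.4]
[ 2.1  -0.49] row [ 1.62  0.48 -2.01] bar [ 37.5 168.1] tcp [ 58.1 189.9]
[ 2.1  -0.52] row [ 1.86  0.52 -2.29] bar [ 36.6 166.3] tcp [ 57.7 187.6]
[ 2.1  -0.55] row [ 2.1   0.55 -2.58] bar [ 35.5 164.6] tcp [ 57.3 185.2]
```

View pics/s6.png

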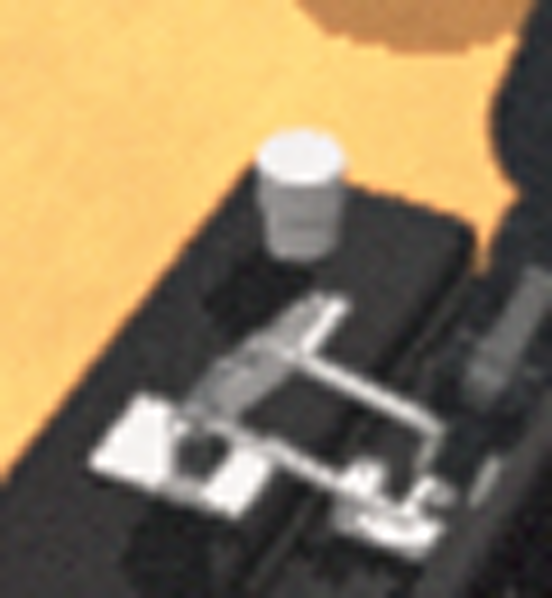

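Emit:
{"name": "servo_tool", "arguments": {
  "plan": [0,0.22,0.04,0,0,0,-0.29,0,0.45,0.1,0,0,0,-0.57,0,0.45,0.1,0,0,0,-0.57]
}}

```text
time_s: 8.25
eef_pos: [647.5, -99.8, 204.2]
orientation: [0.985, 1.48, -1.441]
contact_force: [-4.8, -4.5, -4.4]
gripper_width: 16.5
```

```bash
python3 -c "
from st import *
est()"
```

```text
t 8.25 case p [ 61.2    0.26 204.19] F [-4.95 -4.33 -4.37] tq [-0.53 -0.02  0.41] w 16.55 tilt -0.3586 y-err [ 0.     0.001 -1.   ] q [-0.2   0.36  1.46 -0.08  1.67  1.34]
phi -0.333 B [-19.3 201.4] r 18.7 a 2.177 bar [ 44.4 179.4]
```

```bash
python3 -c "
from path import *
for a in (2.1,2.05,2.0,1.95): rows((2.1,-.34),[(a,-.34-.03*k) for k in range(1,3)])
rows((2.1,-.34),[(2.1-.02*k,-.34-.03*k) for k in range(1,9)])
"
```

```text
[ 2.1  -0.37] row [ 0.22  0.09 -0.29] bar [ 40.9 175.4] tcp [ 58.7 199.6]
[ 2.1 -0.4] row [ 0.45  0.17 -0.57] bar [ 40.2 173.6] tcp [ 58.6 197.2]
[ 2.05 -0.37] row [ 0.21  0.01 -0.29] bar [ 40.2 175.8] tcp [ 58. 200.]
[ 2.05 -0.4 ] row [ 0.44  0.09 -0.57] bar [ 39.5 174. ] tcp [ 57.9 197.6]
[ 2.   -0.37] row [ 0.21 -0.07 -0.29] bar [ 39.5 176.2] tcp [ 57.2 200.3]
[ 2.  -0.4] row [ 0.43  0.01 -0.57] bar [ 38.7 174.3] tcp [ 57.2 197.9]
[ 1.95 -0.37] row [ 0.2  -0.15 -0.29] bar [ 38.8 176.5] tcp [ 56.5 200.6]
[ 1.95 -0.4 ] row [ 0.43 -0.07 -0.57] bar [ 38.  174.6] tcp [ 56.5 198.2]
[ 2.08 -0.37] row [ 0.22  0.06 -0.29] bar [ 40.6 175.6] tcp [ 58.4 199.8]
[ 2.06 -0.4 ] row [ 0.44  0.11 -0.57] bar [ 39.6 173.9] tcp [ 58.1 197.5]
[ 2.04 -0.43] row [ 0.67  0.15 -0.86] bar [ 38.5 172.2] tcp [ 57.7 195.2]
[ 2.02 -0.46] row [ 0.9   0.19 -1.15] bar [ 37.3 170.5] tcp [ 57.2 193. ]
[ 2.   -0.49] row [ 1.13  0.22 -1.43] bar [ 36.1 168.8] tcp [ 56.6 190.7]
[ 1.98 -0.52] row [ 1.36  0.24 -1.72] bar [ 34.9 167.2] tcp [ 56.  188.4]
[ 1.96 -0.55] row [ 1.6   0.26 -2.01] bar [ 33.5 165.6] tcp [ 55.3 186.2]
[ 1.94 -0.58] row [ 1.84  0.27 -2.29] bar [ 32.2 164. ] tcp [ 54.5 183.9]
```

Emit:
{"name": "servo_tool", "arguments": {
  "plan": [0,0.22,0.05,0,0,0,-0.29,0,0.44,0.09,0,0,0,-0.57,0,0.44,0.09,0,0,0,-0.57]
}}

```text
time_s: 8.62
eef_pos: [647.7, -99.7, 200.5]
orientation: [0.949, 1.519, -1.482]
contact_force: [-4.4, -4.2, -8.0]
gripper_width: 16.6
```

```bash
python3 -c "
from st import *
est()
c=capture('scene');zoom(c,'pics/s7.png',(295,170,355,235),9.2)
c=capture('wrist');zoom(c,'pics/w8.png',(120,80,520,400),1.87)"
```

```text
t 8.62 case p [ 61.32   0.31 200.54] F [-4.53 -4.01 -8.03] tq [-0.58 -0.63  0.46] w 16.64 tilt -0.4156 y-err [-0.     0.001 -1.   ] q [-0.2   0.4   1.43 -0.09  1.72  1.34]
phi -0.39 B [-19.2 202.3] r 19.6 a 2.153 bar [ 43.1 176.7]
```

View pics/s7.png

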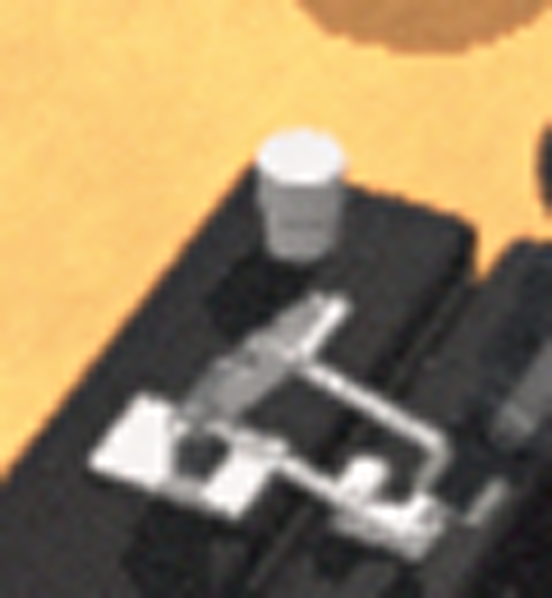

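View pics/w8.png

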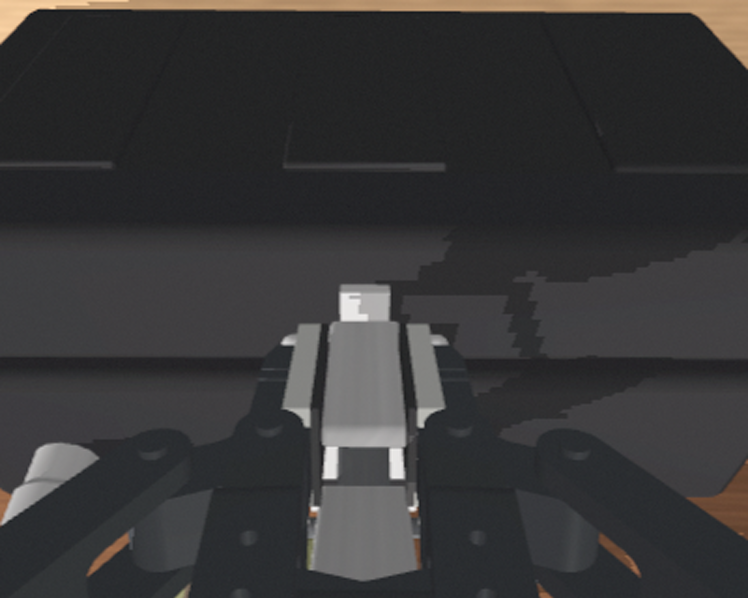

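Emit:
{"name": "servo_tool", "arguments": {
  "plan": [0,0.15,0,0,0,0,0,0,0.35,0,0,0,0,0,0,0.35,0,0,0,0,0]
}}

```text
time_s: 9.1
eef_pos: [647.6, -99.7, 200.2]
orientation: [0.953, 1.515, -1.478]
contact_force: [1.4, -4.4, -5.3]
gripper_width: 16.8
```

```bash
python3 -c "
from st import *
est()
from vis import *
o=np.array([295,170]);k=9.2
x=vis(S,tip=np.array([325,325])/k+o,bm=np.array([428,545])/k+o,bp=np.array([443,445])/k+o)
print([np.round(b,1) for b in pts(*x)])
q=[586.4,-102.3,.037]
for x in ([2.1,-.4],[2.2,-.4]):
 for n,b in zip('B bar tab tip'.split(),pts(*x)): print(n,[np.round((proj(S,W(q,(b[0],y,b[1])))[0]-o)*k) for y in (-19,-14,0,14,19)])
c=capture('scene');zoom(c,'pics/s8.png',(295,170,355,235),9.2)
"
```

```text
t 9.1 case p [ 61.25   0.36 200.18] F [ 1.26 -4.44 -5.33] tq [-0.61 -0.92  0.45] w 16.8 tilt -0.41 y-err [-0.001  0.001 -1.   ] q [-0.2   0.4   1.43 -0.09  1.71  1.34]
phi -0.384 B [-19.3 201.5] r 18.8 a 2.173 bar [ 43.2 176.3]
vis a,phi [ 2.236 -0.331] [ 0.3  0.  -3.7 -1.6  0.4  0.6]
[array([-20.1, 198.6]), array([ 43.6, 176.7]), array([ 67.6, 216.9]), array([ 12.5, 228.9])]
B [array([192., 405.]), array([200., 395.]), array([220., 367.]), array([241., 339.]), array([248., 329.])]
bar [array([383., 534.]), array([390., 523.]), array([410., 494.]), array([429., 465.]), array([435., 455.])]
tab [array([473., 464.]), array([480., 453.]), array([499., 424.]), array([518., 395.]), array([524., 384.])]
tip [array([280., 344.]), array([288., 333.]), array([308., 305.]), array([329., 277.]), array([336., 267.])]
B [array([196., 409.]), array([204., 398.]), array([225., 370.]), array([245., 342.]), array([252., 332.])]
bar [array([387., 538.]), array([394., 527.]), array([414., 498.]), array([433., 469.]), array([439., 458.])]
tab [array([477., 468.]), array([484., 457.]), array([503., 427.]), array([522., 398.]), array([528., 388.])]
tip [array([295., 358.]), array([302., 348.]), array([323., 320.]), array([343., 291.]), array([350., 282.])]
```

View pics/s8.png

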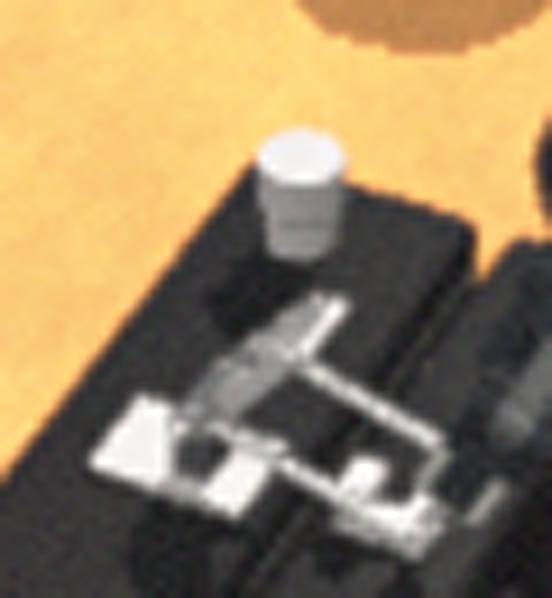

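```bash
python3 -c "
from fit2 import *
q=[586.4,-102.3,.037]
k=12;o=np.array([295,185])
print('obs ledge end +7 (580,507), -7 (550,550)')
for h in (2,5,8,11,14): print(h,[np.round((proj(S,W(q,(46.2,y,160+h-1.6)))[0]-o)*k) for y in (7,-7)],'nose end top',[np.round((proj(S,W(q,(28.6,y,160+h+15.5-1)))[0]-o)*k) for y in (7,-7)])
print('wrist at w1: obs',wy(130,52),wy(188,52))
"
```

```text
obs ledge end +7 (580,507), -7 (550,550)
2 [array([569., 496.]), array([544., 534.])] nose end top [array([501., 421.]), array([475., 459.])]
5 [array([570., 486.]), array([545., 524.])] nose end top [array([501., 411.]), array([476., 449.])]
8 [array([570., 476.]), array([545., 515.])] nose end top [array([501., 401.]), array([476., 439.])]
11 [array([570., 467.]), array([546., 505.])] nose end top [array([502., 392.]), array([476., 429.])]
14 [array([571., 457.]), array([546., 495.])] nose end top [array([502., 382.]), array([476., 419.])]
wrist at w1: obs [305.13513514 134.05405405] [320.81081081 134.05405405]
```

```bash
sed -i 's/^A0,P0=.*/A0,P0=2.2,-0.345;T0=np.array([61.25,200.2])/; s/^TH0=.*/TH0=-.41/' path.py; python3 -c "
from path import *
rows((A0,P0),[(2.2,-.345-.03*k) for k in range(1,10)])"
```

```text
[ 2.2   -0.375] row [ 0.23  0.1  -0.29] bar [ 42.1 174.2] tcp [ 61.3 197.7]
[ 2.2   -0.405] row [ 0.45  0.19 -0.57] bar [ 41.4 172.4] tcp [ 61.2 195.3]
[ 2.2   -0.435] row [ 0.68  0.27 -0.86] bar [ 40.5 170.5] tcp [ 61.  192.8]
[ 2.2   -0.465] row [ 0.92  0.35 -1.15] bar [ 39.7 168.7] tcp [ 60.8 190.4]
[ 2.2   -0.495] row [ 1.15  0.42 -1.43] bar [ 38.7 166.9] tcp [ 60.5 188. ]
[ 2.2   -0.525] row [ 1.39  0.48 -1.72] bar [ 37.7 165.2] tcp [ 60.2 185.5]
[ 2.2   -0.555] row [ 1.63  0.54 -2.01] bar [ 36.7 163.4] tcp [ 59.7 183.1]
[ 2.2   -0.585] row [ 1.87  0.59 -2.29] bar [ 35.6 161.7] tcp [ 59.2 180.7]
[ 2.2   -0.615] row [ 2.11  0.63 -2.58] bar [ 34.5 160. ] tcp [ 58.6 178.3]
```

Step half-way, checking force.

Emit:
{"name": "servo_tool", "arguments": {
  "plan": [0,0.25,0.08,0,0,0,-0.29,0,0.5,0.15,0,0,0,-0.57,0,0.5,0.15,0,0,0,-0.57]
}}

```text
time_s: 9.72
eef_pos: [647.5, -99.6, 194.9]
orientation: [0.914, 1.555, -1.52]
contact_force: [2.8, -5.2, -3.9]
gripper_width: 16.6
```

```bash
python3 -c "
from st import *
est()
c=capture('scene');zoom(c,'pics/s9.png',(310,190,355,235),13)
"
```

```text
t 9.72 case p [ 61.15   0.41 194.92] F [ 2.58 -5.29 -3.93] tq [-0.64 -1.05  0.53] w 16.55 tilt -0.47 y-err [-0.001  0.001 -1.   ] q [-0.19  0.44  1.4  -0.11  1.76  1.34]
phi -0.405 B [-20.6 198.6] r 15.7 a 2.212 bar [ 41.3 172. ]
```

View pics/s9.png

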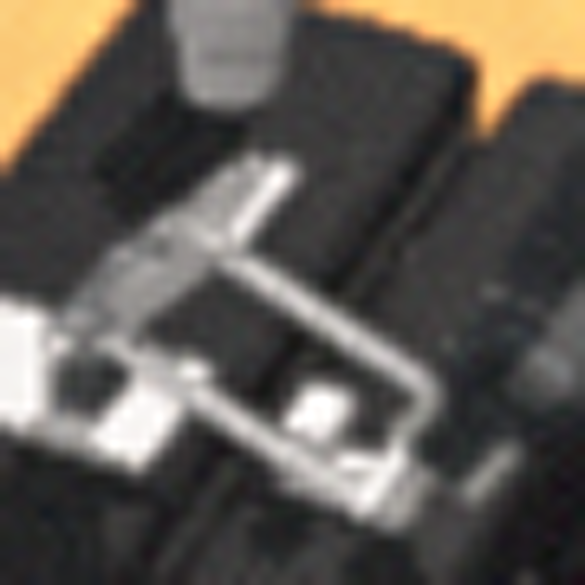

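Emit:
{"name": "servo_tool", "arguments": {
  "plan": [0,0.23,0.08,0,0,0,-0.29,0,0.47,0.14,0,0,0,-0.57,0,0.47,0.14,0,0,0,-0.57]
}}

```text
time_s: 10.15
eef_pos: [647.0, -99.6, 190.2]
orientation: [0.875, 1.594, -1.561]
contact_force: [4.3, -5.6, -2.7]
gripper_width: 16.7
```

```bash
python3 -c "
from st import *
est()
"
```

```text
t 10.15 case p [ 60.69   0.42 190.22] F [ 4.12 -5.75 -2.73] tq [-0.52 -1.22  0.57] w 16.71 tilt -0.5284 y-err [-0.001  0.001 -1.   ] q [-0.19  0.47  1.37 -0.12  1.81  1.35]
phi -0.463 B [-20.7 198.6] r 15.7 a 2.204 bar [ 39.6 168.5]
```

Emit:
{"name": "servo_tool", "arguments": {
  "plan": [0,0.12,0.05,0,0,0,-0.15,0,0.23,0.1,0,0,0,-0.29,0,0.23,0.1,0,0,0,-0.29]
}}

```text
time_s: 10.52
eef_pos: [646.7, -99.7, 187.9]
orientation: [0.855, 1.614, -1.582]
contact_force: [4.5, -5.1, -2.6]
gripper_width: 16.4
```

```bash
python3 -c "
from st import *
est()
c=capture('scene');zoom(c,'pics/s10.png',(310,190,355,235),13)
"
```

```text
t 10.53 case p [ 60.37   0.4  187.94] F [ 4.33 -5.31 -2.65] tq [-0.57 -1.33  0.57] w 16.38 tilt -0.5583 y-err [-0.001  0.001 -1.   ] q [-0.19  0.49  1.36 -0.12  1.84  1.35]
phi -0.493 B [-20.8 198.8] r 15.8 a 2.197 bar [ 38.6 166.9]
```

View pics/s10.png

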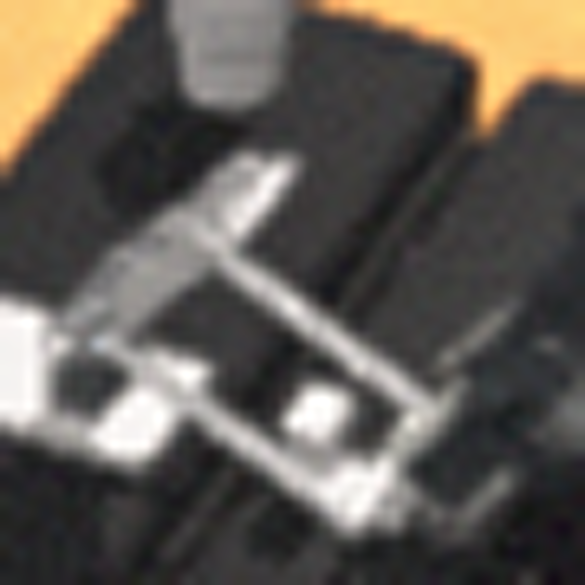

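Emit:
{"name": "servo_tool", "arguments": {
  "plan": [0,0.12,0.05,0,0,0,-0.15,0,0.23,0.09,0,0,0,-0.29,0,0.23,0.09,0,0,0,-0.29]
}}

```text
time_s: 10.95
eef_pos: [646.3, -99.7, 185.5]
orientation: [0.835, 1.634, -1.602]
contact_force: [4.6, -5.8, -2.8]
gripper_width: 16.3
```

```bash
python3 -c "
from st import *
est()
"
```

```text
t 10.95 case p [ 59.94   0.38 185.55] F [ 4.35 -5.98 -2.76] tq [-0.54 -1.33  0.6 ] w 16.32 tilt -0.5884 y-err [-0.001  0.001 -1.   ] q [-0.19  0.51  1.35 -0.13  1.86  1.35]
phi -0.523 B [-20.8 198.8] r 15.8 a 2.192 bar [ 37.6 165.1]
```

Still free. Another step.

Emit:
{"name": "servo_tool", "arguments": {
  "plan": [0,0.12,0.04,0,0,0,-0.15,0,0.23,0.08,0,0,0,-0.29,0,0.23,0.08,0,0,0,-0.29]
}}

```text
time_s: 11.32
eef_pos: [645.9, -99.7, 183.7]
orientation: [0.814, 1.654, -1.623]
contact_force: [4.9, -5.3, -2.9]
gripper_width: 16.8
```

```bash
python3 -c "
from st import *
est()
c=capture('scene');zoom(c,'pics/s11.png',(310,190,355,235),13)
"
```

```text
t 11.32 case p [ 59.54   0.38 183.67] F [ 4.7  -5.53 -2.92] tq [-0.5  -1.28  0.59] w 16.83 tilt -0.618 y-err [-0.001  0.    -1.   ] q [-0.18  0.53  1.33 -0.13  1.89  1.35]
phi -0.553 B [-20.8 199.3] r 16.2 a 2.175 bar [ 36.6 163.9]
```

View pics/s11.png

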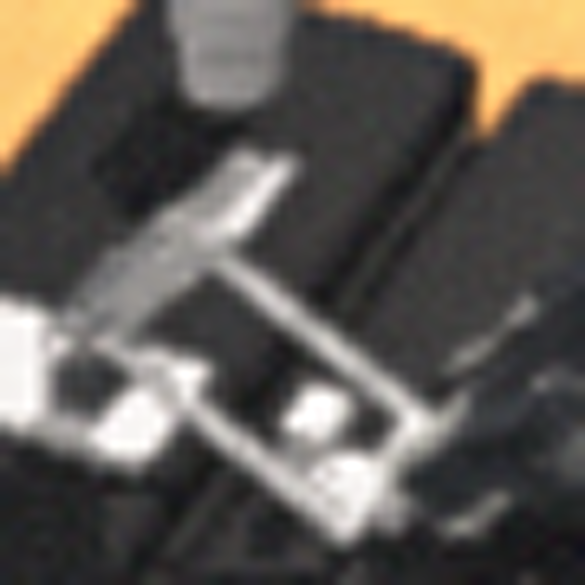

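Emit:
{"name": "servo_tool", "arguments": {
  "plan": [0,0.12,0.04,0,0,0,-0.15,0,0.17,0.06,0,0,0,-0.22,0,0.17,0.06,0,0,0,-0.22]
}}

```text
time_s: 11.75
eef_pos: [645.6, -99.7, 183.4]
orientation: [0.799, 1.668, -1.639]
contact_force: [4.1, -4.8, 1.7]
gripper_width: 16.2
```

```bash
python3 -c "
from st import *
est()
"
```

```text
t 11.75 case p [ 59.26   0.45 183.44] F [ 3.94 -4.91  1.72] tq [-0.55 -1.08  0.27] w 16.16 tilt -0.6402 y-err [-0.001 -0.001 -1.   ] q [-0.18  0.54  1.32 -0.14  1.91  1.35]
phi -0.575 B [-20.7 200.9] r 17.5 a 2.129 bar [ 35.8 164.2]
```

```bash
sed -i 's/^A0,P0=.*/A0,P0=2.175,-0.556;T0=np.array([59.3,183.5])/; s/^TH0=.*/TH0=-.64/' path.py; cat >> path.py <<'E'
from scipy.optimize import fsolve
def forbar(x,z,g=(1.9,-.55)):
    return tuple(fsolve(lambda w:tcp(*w)[2]-[x,z],g))
E
python3 -c "
from path import *
s=(A0,P0);b=tcp(*s)[2];print(b)
rows(s,[forbar(b[0]-k,b[1]+.035*k) for k in range(1,13)])"
```

```text
[ 36.33745571 163.59403216]
[ 2.121 -0.564] row [ 0.06 -0.06 -0.07] bar [ 35.3 163.6] tcp [ 58.5 183.4]
[ 2.067 -0.571] row [ 0.12 -0.12 -0.14] bar [ 34.3 163.7] tcp [ 57.6 183.2]
[ 2.013 -0.577] row [ 0.19 -0.18 -0.2 ] bar [ 33.3 163.7] tcp [ 56.7 183.1]
[ 1.959 -0.582] row [ 0.25 -0.25 -0.25] bar [ 32.3 163.7] tcp [ 55.8 183. ]
[ 1.904 -0.587] row [ 0.31 -0.32 -0.3 ] bar [ 31.3 163.8] tcp [ 54.9 182.9]
[ 1.849 -0.591] row [ 0.37 -0.39 -0.34] bar [ 30.3 163.8] tcp [ 54.  182.9]
[ 1.792 -0.595] row [ 0.43 -0.46 -0.37] bar [ 29.3 163.8] tcp [ 53.1 182.8]
[ 1.735 -0.597] row [ 0.48 -0.54 -0.4 ] bar [ 28.3 163.9] tcp [ 52.1 182.8]
[ 1.676 -0.599] row [ 0.54 -0.61 -0.41] bar [ 27.3 163.9] tcp [ 51.1 182.8]
[ 1.614 -0.6  ] row [ 0.6  -0.69 -0.42] bar [ 26.3 163.9] tcp [ 50.1 182.8]
[ 1.551 -0.599] row [ 0.66 -0.78 -0.41] bar [ 25.3 164. ] tcp [ 49.1 182.9]
[ 1.484 -0.598] row [ 0.71 -0.86 -0.4 ] bar [ 24.3 164. ] tcp [ 48.1 182.9]
```

Emit:
{"name": "servo_tool", "arguments": {
  "plan": [0,0.12,-0.12,0,0,0,-0.14,0,0.25,-0.25,0,0,0,-0.25,0,0.25,-0.25,0,0,0,-0.25]
}}

```text
time_s: 12.12
eef_pos: [644.1, -99.8, 183.6]
orientation: [0.784, 1.68, -1.651]
contact_force: [11.5, -4.4, 1.8]
gripper_width: 16.0
```

```bash
python3 -c "
from st import *
est()
c=capture('scene');zoom(c,'pics/s12.png',(310,190,355,235),13)
"
```

```text
t 12.12 case p [ 57.77   0.34 183.55] F [11.31 -4.84  1.78] tq [-0.49 -2.02  0.56] w 16.03 tilt -0.6593 y-err [-0.002  0.    -1.   ] q [-0.18  0.55  1.32 -0.14  1.92  1.35]
phi -0.575 B [-22.1 200.8] r 16.7 a 2.061 bar [ 34.4 164.1]
```

View pics/s12.png

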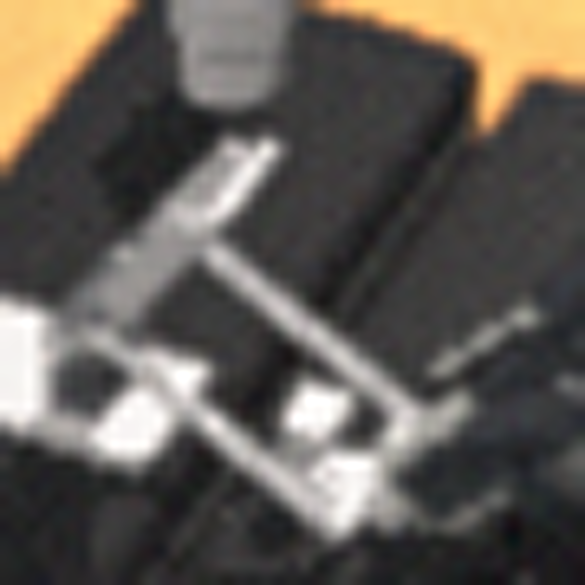

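```bash
python3 -c "
from path import *
s=forbar(32.3,163.7)
rows(s,[forbar(32.3-k,163.7+.035*k) for k in range(1,10)])"
```

```text
[ 1.903 -0.588] row [ 0.06 -0.07 -0.05] bar [ 31.3 163.7] tcp [ 54.9 182.9]
[ 1.848 -0.592] row [ 0.12 -0.13 -0.09] bar [ 30.3 163.8] tcp [ 54.  182.8]
[ 1.791 -0.596] row [ 0.19 -0.21 -0.12] bar [ 29.3 163.8] tcp [ 53.  182.8]
[ 1.734 -0.598] row [ 0.25 -0.28 -0.14] bar [ 28.3 163.8] tcp [ 52.1 182.8]
[ 1.675 -0.6  ] row [ 0.31 -0.35 -0.16] bar [ 27.3 163.9] tcp [ 51.1 182.8]
[ 1.614 -0.6  ] row [ 0.37 -0.43 -0.16] bar [ 26.3 163.9] tcp [ 50.1 182.8]
[ 1.55 -0.6 ] row [ 0.43 -0.52 -0.16] bar [ 25.3 163.9] tcp [ 49.1 182.8]
[ 1.484 -0.598] row [ 0.48 -0.6  -0.14] bar [ 24.3 164. ] tcp [ 48.1 182.9]
[ 1.413 -0.595] row [ 0.54 -0.69 -0.11] bar [ 23.3 164. ] tcp [ 47. 183.]
```

Emit:
{"name": "servo_tool", "arguments": {
  "plan": [0,0.06,-0.13,0,0,0,-0.09,0,0.12,-0.27,0,0,0,-0.15,0,0.12,-0.27,0,0,0,-0.15]
}}

```text
time_s: 12.55
eef_pos: [641.0, -99.9, 183.5]
orientation: [0.772, 1.691, -1.662]
contact_force: [10.9, -4.4, -0.7]
gripper_width: 16.8
```

```bash
python3 -c "
from st import *
est()
c=capture('scene');zoom(c,'pics/s13.png',(310,190,355,235),13)
c=capture('wrist');zoom(c,'pics/w13.png',(120,80,520,400),1.87)
"
```

```text
t 12.55 case p [ 54.6   0.4 183.5] F [10.76 -4.76 -0.74] tq [-0.52 -2.09  0.58] w 16.83 tilt -0.6758 y-err [-0.002  0.    -1.   ] q [-0.18  0.55  1.32 -0.15  1.93  1.35]
phi -0.592 B [-25. 202.] r 16.8 a 1.873 bar [ 30.9 164.4]
```

View pics/s13.png

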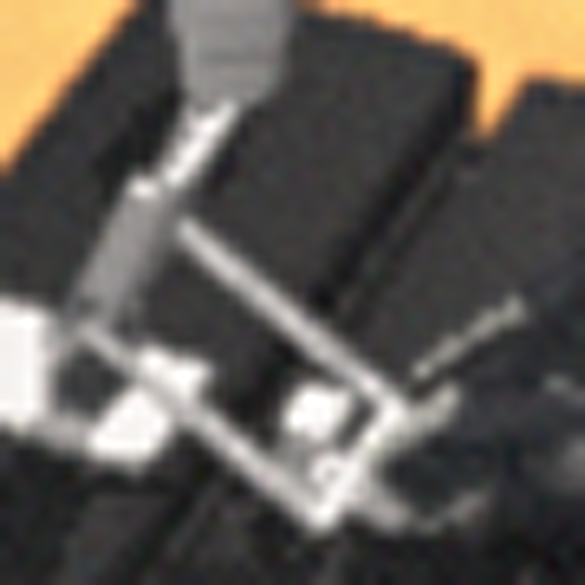

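View pics/w13.png

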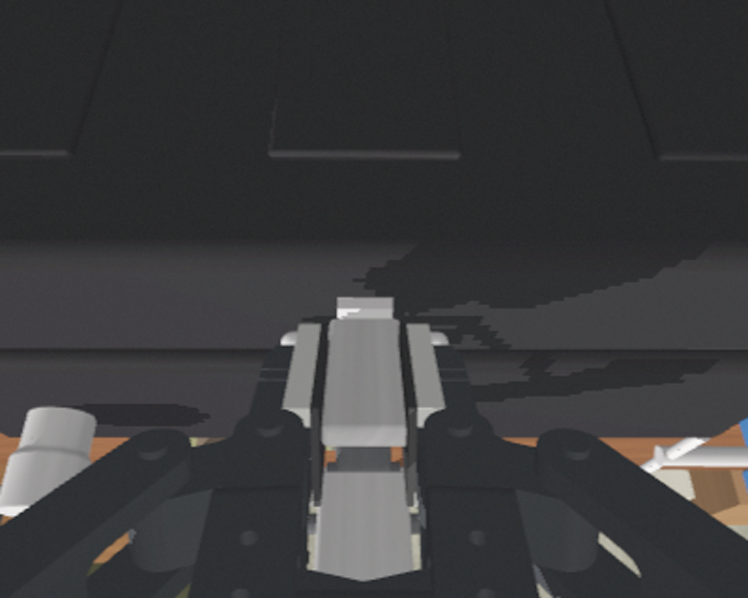

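Emit:
{"name": "servo_tool", "arguments": {
  "plan": [0,0.08,-0.15,0,0,0,-0.05,0,0.16,-0.3,0,0,0,-0.08,0,0.16,-0.3,0,0,0,-0.08]
}}

```text
time_s: 13.02
eef_pos: [637.4, -100.0, 183.6]
orientation: [0.765, 1.697, -1.668]
contact_force: [9.4, -4.4, -1.1]
gripper_width: 16.3
```

```bash
python3 -c "
from st import *
est()
c=capture('scene');zoom(c,'pics/s14.png',(310,190,355,235),13)
"
```

```text
t 13.03 case p [ 51.04   0.36 183.6 ] F [ 9.26 -4.75 -1.08] tq [-0.5  -2.18  0.57] w 16.26 tilt -0.6847 y-err [-0.002  0.    -1.   ] q [-0.18  0.55  1.32 -0.15  1.94  1.35]
phi -0.601 B [-28.4 202.8] r 16.9 a 1.666 bar [ 27.2 164.7]
```

View pics/s14.png

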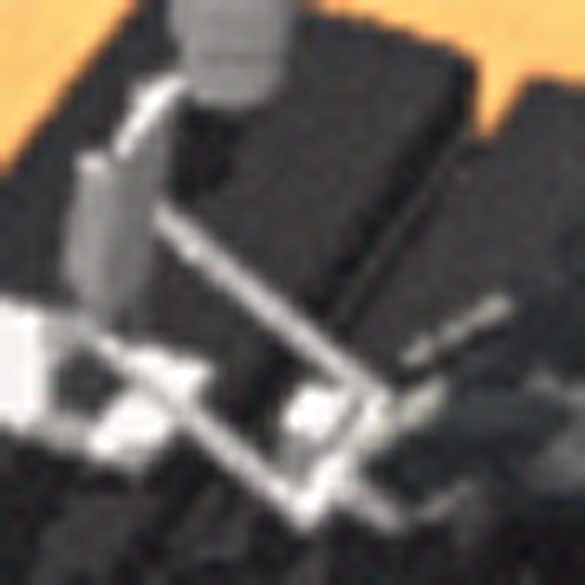

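Emit:
{"name": "servo_tool", "arguments": {
  "plan": [0,0.04,-0.08,0,0,0,0,0,0.09,-0.17,0,0,0,0,0,0.09,-0.17,0,0,0,0]
}}

```text
time_s: 13.45
eef_pos: [635.5, -100.1, 183.7]
orientation: [0.765, 1.697, -1.668]
contact_force: [10.2, -4.7, -1.8]
gripper_width: 16.6
```

```bash
python3 -c "
from st import *
est()
c=capture('scene');zoom(c,'pics/s15.png',(310,190,355,235),13)
c=capture('wrist');zoom(c,'pics/w15.png',(120,80,520,400),1.87)
"
```

```text
t 13.45 case p [ 49.11   0.36 183.7 ] F [ 9.98 -5.04 -1.78] tq [-0.49 -2.3   0.58] w 16.57 tilt -0.6848 y-err [-0.002  0.    -1.   ] q [-0.18  0.54  1.33 -0.15  1.94  1.35]
phi -0.601 B [-30.3 202.9] r 17.0 a 1.552 bar [ 25.3 164.8]
```

View pics/s15.png

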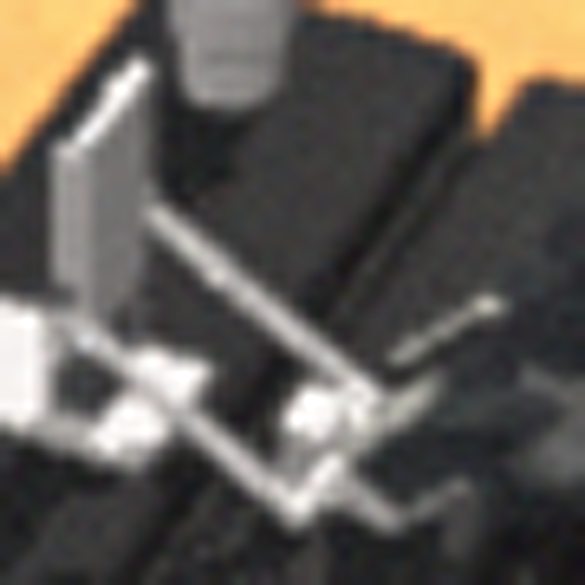

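View pics/w15.png

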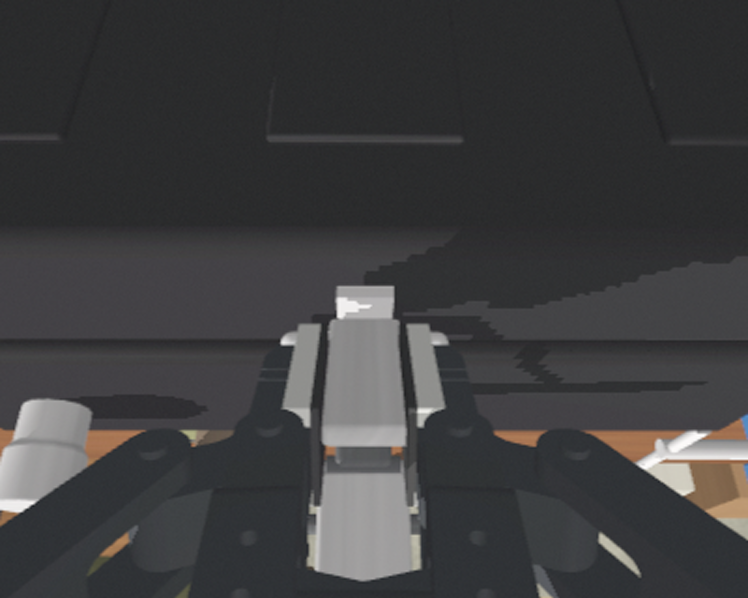

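Emit:
{"name": "servo_tool", "arguments": {
  "plan": [0,0.04,-0.08,0,0,0,0,0,0.08,-0.15,0,0,0,0,0,0.08,-0.15,0,0,0,0]
}}

```text
time_s: 13.92
eef_pos: [633.9, -100.2, 183.8]
orientation: [0.766, 1.697, -1.668]
contact_force: [11.3, -4.6, -2.8]
gripper_width: 16.6
```

```bash
python3 -c "
from st import *
est()
"
```

```text
t 13.93 case p [ 47.56   0.39 183.8 ] F [11.15 -5.05 -2.77] tq [-0.56 -2.43  0.57] w 16.61 tilt -0.6844 y-err [-0.002  0.001 -1.   ] q [-0.18  0.54  1.33 -0.15  1.94  1.34]
phi -0.6 B [-31.9 203. ] r 17.1 a 1.461 bar [ 23.7 164.9]
```

```bash
python3 - <<'E'
from vis import *
c=capture('scene');zoom(c,'pics/s16.png',(310,190,355,235),13)
o=np.array([310,190]);k=13
x=vis(S,tip=np.array([105,112])/k+o,bm=np.array([298,512])/k+o,bp=np.array([376,390])/k+o,Bm=np.array([88,340])/k+o)
print([np.round(b,1) for b in pts(*x)])
q=[586.4,-102.3,.037]
for x in (1.55,-.6),(1.46,-.6),(1.46,-.56):
  print(x,[(n,np.round(b,1),[np.round((proj(S,W(q,(b[0],y,b[1])))[0]-o)*k) for y in (-19,0,19)]) for n,b in zip('B bar tab tip'.split(),pts(*x))])
c=capture('top');zoom(c,'pics/t16.png',(330,155,375,210),10)
E
```

```text
vis a,phi [ 1.661 -0.549] [ 2.3 -1.2 -0.1 -0.8 -0.4  0.1 -3.1 -3.4]
[array([-28.6, 201.9]), array([ 28.9, 166.7]), array([ 61. , 200.8]), array([-17.7, 245.1])]
(1.55, -0.6) [('B', array([-30.3, 202. ]), [array([ 40., 293.]), array([ 80., 239.]), array([120., 186.])]), ('bar', array([ 25.3, 163.9]), [array([280., 507.]), array([318., 450.]), array([355., 395.])]), ('tab', array([ 59.1, 196.3]), [array([435., 442.]), array([471., 384.]), array([507., 329.])]), ('tip', array([-24.2, 246.1]), [array([ 65., 138.]), array([106.,  84.]), array([146.,  32.])])]
(1.46, -0.6) [('B', array([-31.8, 201.9]), [array([ 34., 291.]), array([ 74., 237.]), array([114., 184.])]), ('bar', array([ 23.9, 163.8]), [array([274., 505.]), array([312., 449.]), array([348., 394.])]), ('tab', array([ 57.6, 196.2]), [array([428., 440.]), array([465., 383.]), array([501., 327.])]), ('tip', array([-29.7, 246.4]), [array([ 41., 129.]), array([82., 76.]), array([123.,  23.])])]
(1.46, -0.56) [('B', array([-31.8, 201.9]), [array([ 34., 291.]), array([ 74., 237.]), array([114., 184.])]), ('bar', array([ 25.3, 166.1]), [array([281., 499.]), array([318., 443.]), array([355., 388.])]), ('tab', array([ 57.8, 199.8]), [array([429., 427.]), array([466., 370.]), array([502., 314.])]), ('tip', array([-29.7, 246.4]), [array([ 41., 129.]), array([82., 76.]), array([123.,  23.])])]
```

View pics/s16.png

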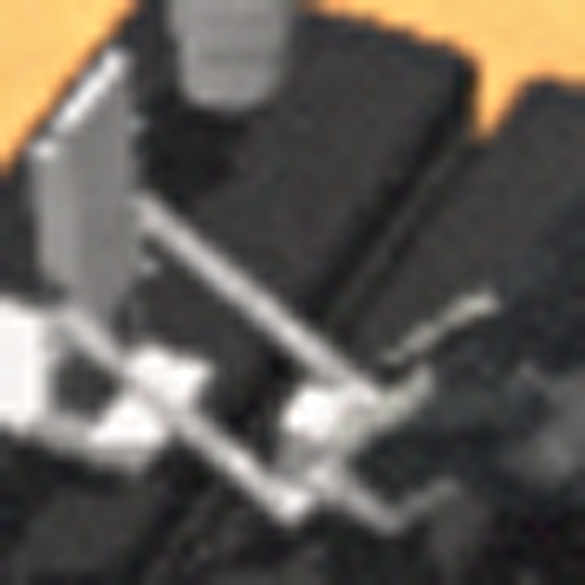

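View pics/t16.png

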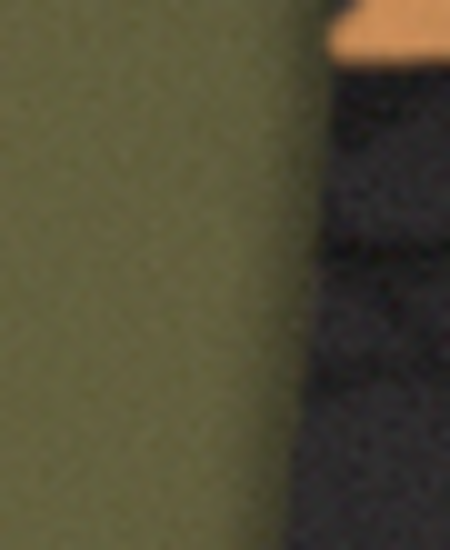

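Emit:
{"name": "servo_tool", "arguments": {
  "plan": [0,0.04,-0.08,0,0,0,0,0,0.08,-0.15,0,0,0,0,0,0.08,-0.15,0,0,0,0]
}}

```text
time_s: 14.5
eef_pos: [632.8, -100.2, 184.0]
orientation: [0.767, 1.695, -1.666]
contact_force: [14.3, -3.8, -3.9]
gripper_width: 16.6
```

```bash
python3 -c "
from st import *
est()
c=capture('scene');zoom(c,'pics/s17.png',(310,190,355,235),13)
"
```

```text
t 14.5 case p [ 46.41   0.4  184.02] F [14.19 -4.3  -3.9 ] tq [-0.51 -2.81  0.58] w 16.61 tilt -0.6825 y-err [-0.002  0.001 -1.   ] q [-0.18  0.53  1.34 -0.15  1.93  1.34]
phi -0.599 B [-33.1 203.1] r 17.4 a 1.393 bar [ 22.6 165.1]
```

View pics/s17.png

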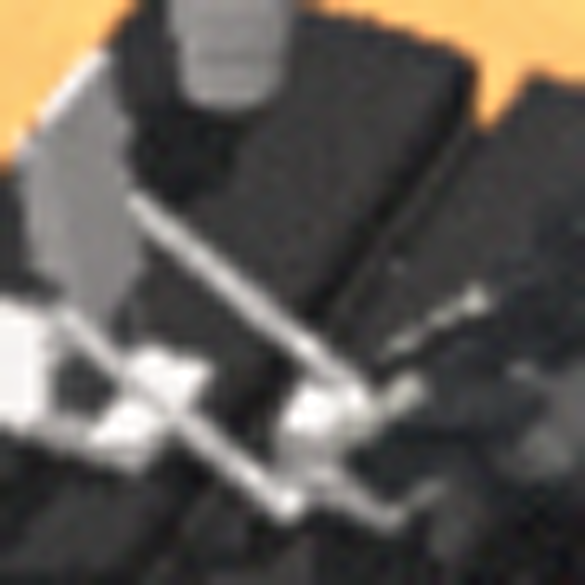

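Emit:
{"name": "servo_tool", "arguments": {
  "plan": [0,-0.1,0.2,0,0,0,0,0,-0.1,0.25,0,0,0,0,45,-0.1,0.25,0,0,0,0,45,-0.1,0.25,0,0,0,0,45,-0.1,0.25,0,0,0,0]
}}

```text
time_s: 15.18
eef_pos: [631.3, -99.5, 182.3]
orientation: [0.759, 1.706, -1.675]
contact_force: [0.9, 0.4, 0.0]
gripper_width: 38.3
```

```bash
python3 -c "
from st import *
est()
c=capture('scene');zoom(c,'pics/s18.png',(310,190,355,235),13)
c=capture('wrist');zoom(c,'pics/w18.png',(120,80,520,400),1.87)
"
```

```text
t 15.18 case p [ 44.95   1.15 182.32] F [0.89 0.4  0.05] tq [ 0.07 -0.32 -0.03] w 38.33 tilt -0.6961 y-err [-0.     0.001 -1.   ] q [-0.18  0.54  1.34 -0.15  1.94  1.34]
phi -0.612 B [-34.3 202.5] r 17.0 a 1.318 bar [ 20.9 163.7]
```

View pics/s18.png

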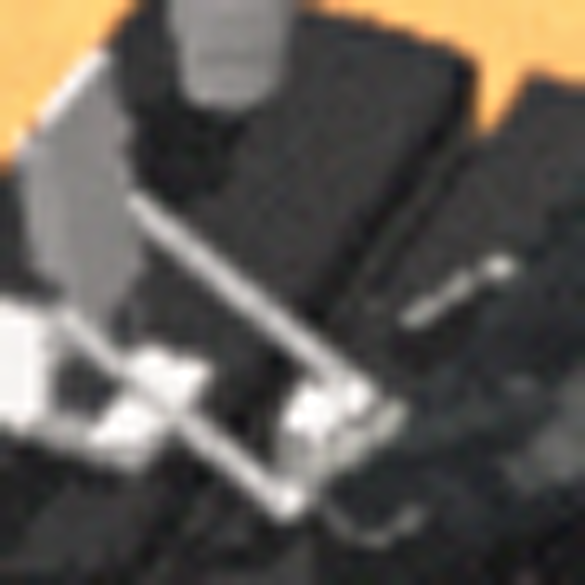

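View pics/w18.png

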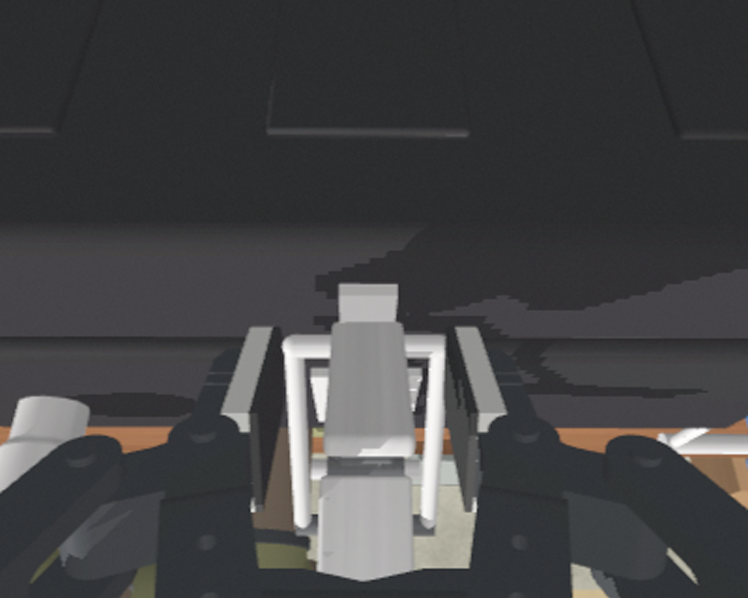

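Emit:
{"name": "servo_tool", "arguments": {
  "plan": [45,-4,0,0,0,0,0,45,-8,0,0,0,0,0,45,-9.5,-3,0,0,0,1.5,0,-10.5,-7,0,0,0,3.2,0,-10.5,-12,0,0,0,4.9,0,-10.5,-12,0,0,0,6.65,0,-10.5,-12,0,0,0,6.65,0,-10.5,-12,0,0,0,6.65]
}}

```text
time_s: 16.27
eef_pos: [606.6, -100.9, 339.0]
orientation: [1.181, 1.229, -1.182]
contact_force: [0.6, -0.4, -0.2]
gripper_width: -0.4
```

```bash
python3 -c "
from st import *
st()
c=capture('scene');zoom(c,'pics/s19.png',(295,185,355,235),12)
c=capture('wrist');zoom(c,'pics/w19.png',(270,120,360,280),3.7)
"
```

```text
t 16.27 case p [ 20.29   0.61 339.05] F [ 0.58 -0.44 -0.19] tq [ 0.01  0.01 -0.02] w -0.37 tilt -0.0019 y-err [ 0.     0.001 -1.   ] q [-0.25  0.01  1.61 -0.    1.52  1.28]
```

View pics/s19.png

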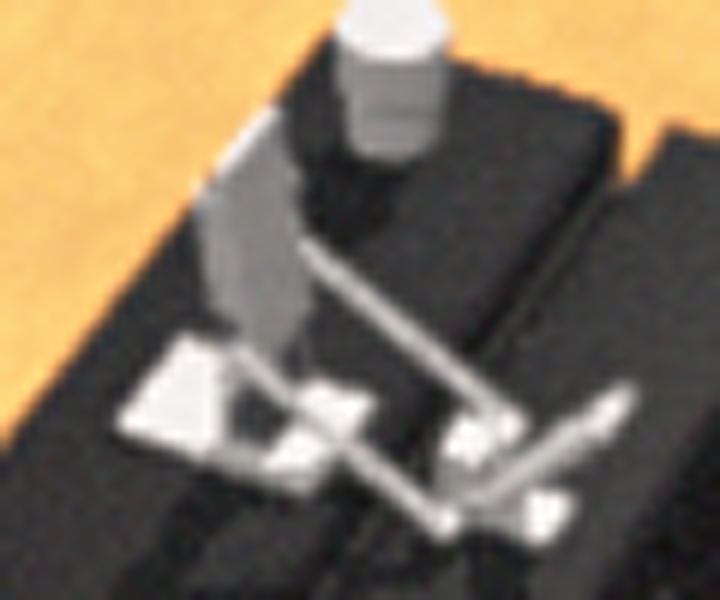

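View pics/w19.png

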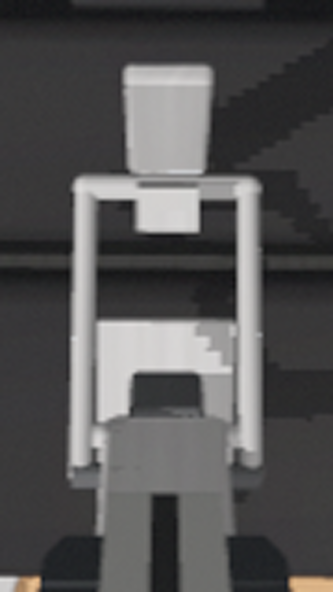

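```bash
python3 - <<'E'
from vis import *
o=np.array([295,185]);k=12
x=vis(S,tip=np.array([243,155])/k+o,bm=np.array([440,520])/k+o,bp=np.array([510,418])/k+o,Bm=np.array([240,352])/k+o)
print([np.round(b,1) for b in pts(*x)])
r=52
for a in (1.4,1.2,1.0,.8,.6,.4,.2,0):
    c=np.array([-30-r*np.cos(a)+7*np.sin(a),186+r*np.sin(a)+7*np.cos(a)]);print(a,"corner",np.round(c,1),"tcp",np.round(c+[11,11],1))
E
```

```text
vis a,phi [ 1.446 -0.55 ] [ 0.8 -2.2 -0.  -0.1 -0.1 -0.1 -2.5 -2. ]
[array([-32. , 201.9]), array([ 25.5, 166.6]), array([ 57.6, 200.6]), array([-30.5, 246.4])]
1.4 corner [-31.9 238.4] tcp [-20.9 249.4]
1.2 corner [-42.3 237. ] tcp [-31.3 248. ]
1.0 corner [-52.2 233.5] tcp [-41.2 244.5]
0.8 corner [-61.2 228.2] tcp [-50.2 239.2]
0.6 corner [-69.  221.1] tcp [-58.  232.1]
0.4 corner [-75.2 212.7] tcp [-64.2 223.7]
0.2 corner [-79.6 203.2] tcp [-68.6 214.2]
0 corner [-82. 193.] tcp [-71. 204.]
```

Emit:
{"name": "servo_tool", "arguments": {
  "plan": [0,5,-2.6,0.06,0,0,0,0,9,-2.6,0.06,0,0,0,0,9,-2.6,0.06,0,0,0,0,9,-2.6,0.06,0,0,0]
}}

```text
time_s: 16.98
eef_pos: [582.0, -102.7, 251.2]
orientation: [1.182, 1.225, -1.18]
contact_force: [-0.6, 0.2, 1.0]
gripper_width: -0.1
```

```bash
python3 -c "
from st import *
st()
c=capture('scene');zoom(c,'pics/s20.png',(295,165,355,235),8.5)
"
```

```text
t 16.98 case p [ -4.44  -0.27 251.16] F [-0.57  0.19  1.02] tq [0.01 0.03 0.02] w -0.07 tilt 0.0024 y-err [-0.     0.001 -1.   ] q [-0.27 -0.01  1.78  0.    1.37  1.27]
```

View pics/s20.png

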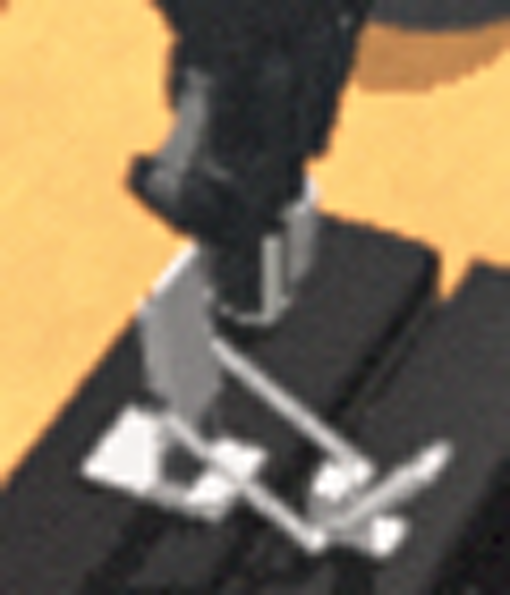

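Emit:
{"name": "servo_tool", "arguments": {
  "plan": [0,0,-0.8,0,0,0,0,0,0,-1.5,0,0,0,0,0,0,-2.1,0,0,0,0,0,0.05,-2.6,0,0,0,0,0,0.05,-2.6,0,0,0,0]
}}

```text
time_s: 17.65
eef_pos: [554.5, -103.7, 249.4]
orientation: [1.182, 1.225, -1.181]
contact_force: [3.0, 0.6, -0.4]
gripper_width: -0.1
```

```bash
python3 -c "
from st import *
st()
c=capture('scene');zoom(c,'pics/s21.png',(295,165,355,235),8.5)
"
```

```text
t 17.65 case p [-3.1960e+01 -1.7000e-01  2.4944e+02] F [ 3.05  0.52 -0.35] tq [-0.06 -0.42 -0.03] w -0.11 tilt 0.0015 y-err [-0.     0.001 -1.   ] q [-0.28 -0.07  1.84  0.    1.37  1.25]
```

View pics/s21.png

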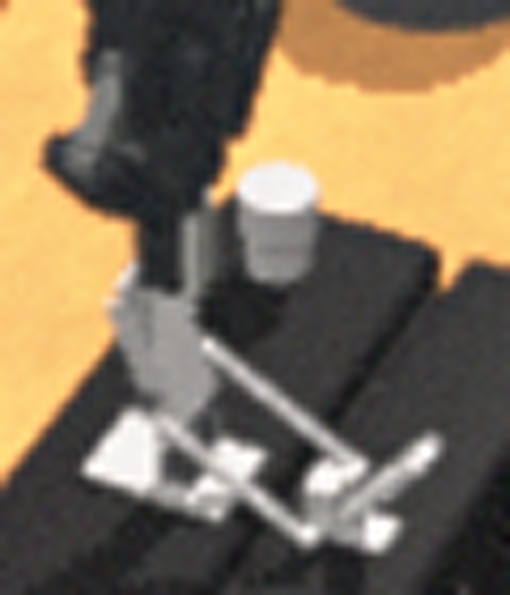

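Emit:
{"name": "servo_tool", "arguments": {
  "plan": [0,0.2,-0.5,0,0,0,0,0,0.5,-1.05,0,0,0,0,0,0.8,-1.55,0,0,0,0,0,1.1,-1.95,0,0,0,0,0,1.1,-1.95,0,0,0,0]
}}

```text
time_s: 18.32
eef_pos: [534.6, -104.3, 238.8]
orientation: [1.181, 1.226, -1.181]
contact_force: [1.1, 0.4, 4.1]
gripper_width: 0.1
```

```bash
python3 -c "
from st import *
st()
c=capture('scene');zoom(c,'pics/s22.png',(295,165,355,235),8.5)
"
```

```text
t 18.32 case p [-5.1850e+01 -1.2000e-01  2.3876e+02] F [1.09 0.31 4.11] tq [ 0.05 -0.13 -0.01] w 0.08 tilt 0.0003 y-err [-0.     0.001 -1.   ] q [-0.29 -0.11  1.89 -0.    1.36  1.24]
```

View pics/s22.png

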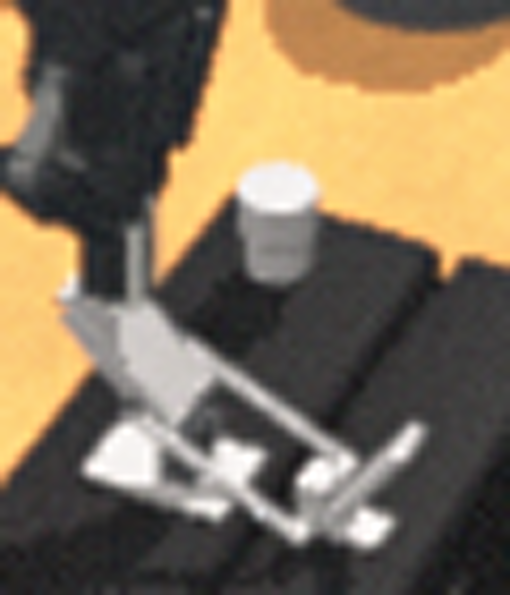

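Emit:
{"name": "servo_tool", "arguments": {
  "plan": [0,0.35,-0.4,0,0,0,0,0,0.75,-0.75,0,0,0,0,0,1.2,-1.05,0,0,0,0,0,1.2,-1.05,0,0,0,0]
}}

```text
time_s: 18.88
eef_pos: [523.8, -104.7, 225.4]
orientation: [1.181, 1.228, -1.182]
contact_force: [-0.7, -0.2, 0.9]
gripper_width: -0.1
```

```bash
python3 -c "
from st import *
st()
"
```

```text
t 18.88 case p [-6.2690e+01 -5.0000e-02  2.2543e+02] F [-0.73 -0.22  0.92] tq [0.   0.04 0.03] w -0.1 tilt -0.0014 y-err [ 0.     0.001 -1.   ] q [-0.3  -0.12  1.93 -0.    1.34  1.24]
```

```bash
python3 -c "
from st import *
c=capture('scene');zoom(c,'pics/s23.png',(285,165,355,235),8.5)
c=capture('wrist');zoom(c,'pics/w23.png',(120,80,520,400),1.87)
"
```

```text
(no output)
```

View pics/s23.png

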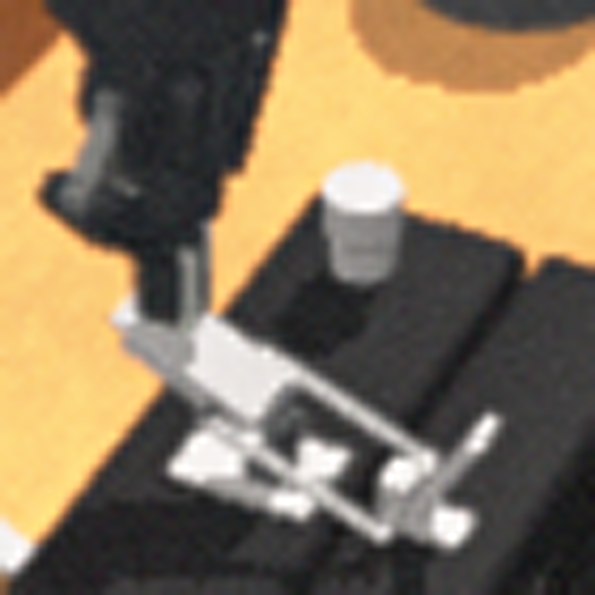

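View pics/w23.png

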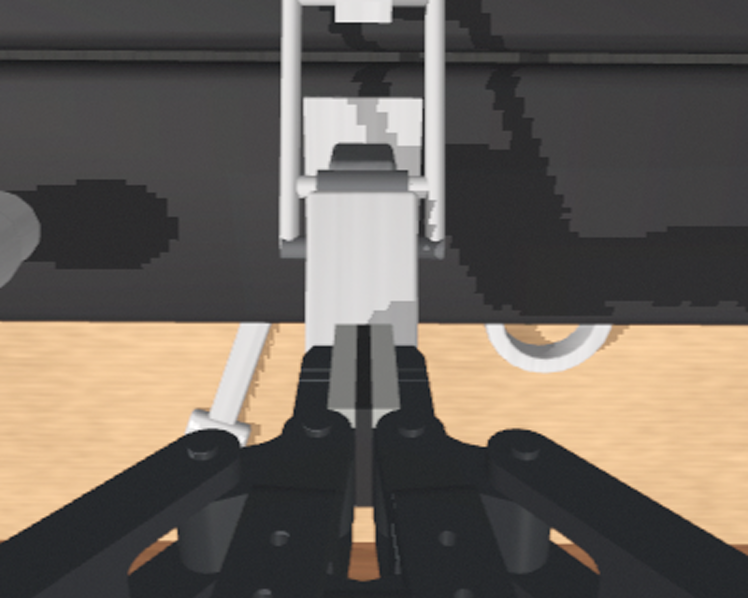

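Emit:
{"name": "servo_tool", "arguments": {
  "plan": [0,0.3,-0.2,0,0,0,0,0,0.6,-0.35,0,0,0,0,0,0.9,-0.5,0,0,0,0,0,0.9,-0.5,0,0,0,0]
}}

```text
time_s: 19.48
eef_pos: [519.3, -104.8, 216.3]
orientation: [1.182, 1.227, -1.181]
contact_force: [0.4, 0.5, 0.1]
gripper_width: 0.2
```

```bash
python3 -c "
from st import *
st()
c=capture('scene');zoom(c,'pics/s24.png',(285,165,355,235),8.5)
"
```

```text
t 19.48 case p [-67.11   0.   216.26] F [0.4  0.46 0.06] tq [0.04 0.02 0.06] w 0.19 tilt -0.0001 y-err [ 0.     0.001 -1.   ] q [-0.3  -0.13  1.94  0.    1.32  1.23]
```

View pics/s24.png

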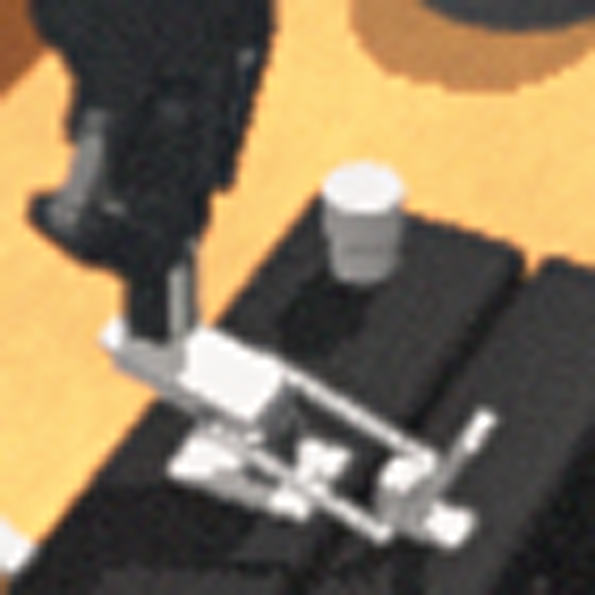

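```bash
python3 -c "
from st import *
c=capture('wrist');zoom(c,'pics/w24.png',(200,60,440,280),3)
st()
c=capture('scene');zoom(c,'pics/s24b.png',(320,205,350,235),18)
"
```

```text
t 19.57 case p [-6.7050e+01 -5.0000e-02  2.1632e+02] F [-0.4  -0.5   0.39] tq [-0.03  0.02  0.01] w 0.09 tilt -0.0001 y-err [ 0.     0.001 -1.   ] q [-0.3  -0.13  1.94  0.    1.32  1.23]
```

View pics/w24.png

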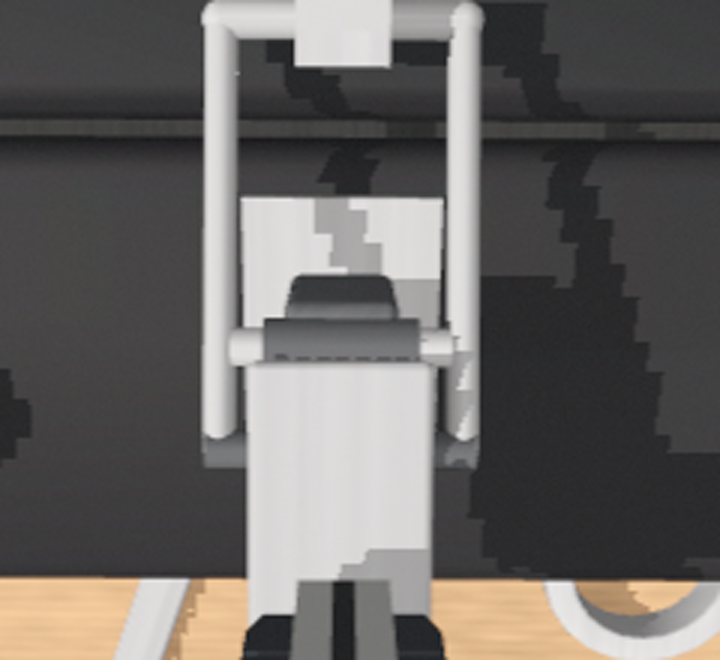

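View pics/s24b.png

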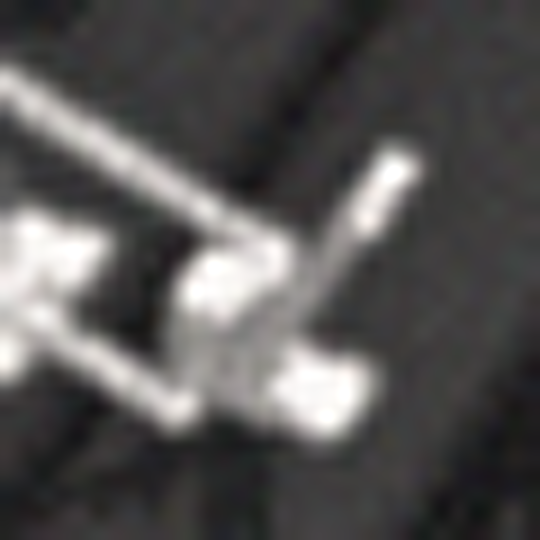

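```bash
python3 - <<'E'
from fit2 import *
q=[586.4,-102.3,.037];o=np.array([285,165]);k=8.5
for a in (.5,.4,.3,.2,.1,0): 
    B,_,_,t=pts(a,0);print(a,[np.round((proj(S,W(q,(t[0],y,t[1])))[0]-o)*k) for y in (-14,14)],'B',[np.round((proj(S,W(q,(B[0],y,B[1])))[0]-o)*k) for y in (-19,19)])
for x,z in ((26,165),(22,165),(20,165),(20,167)): print(x,z,[np.round((proj(S,W(q,(x,y,z)))[0]-o)*k) for y in (-19,19)])
# wrist: nose front end edge & bar
C=capture('wrist')
ow=np.array([200,60])
for x,z in ((26,165),(22,165),(20,165)): print('w',x,z,[np.round((proj(C,W(q,(x,y,z)))[0]-ow)*3) for y in (-19,19)])
for a in (.5,.3,0):
    B=pts(a,0)[0];print('wB',a,[np.round((proj(C,W(q,(B[0],y,B[1])))[0]-ow)*3) for y in (-19,19)])
for x in (2,5,8): print('seam lid edge',x,np.round((proj(C,W(q,(x,60,160)))[0]-ow)*3),np.round((proj(C,W(q,(-1,60,160)))[0]-ow)*3))
E
```

```text
0.5 [array([108., 306.]), array([149., 256.])] B [array([201., 411.]), array([253., 341.])]
0.4 [array([100., 315.]), array([140., 265.])] B [array([199., 414.]), array([252., 344.])]
0.3 [array([ 93., 325.]), array([134., 276.])] B [array([197., 417.]), array([250., 347.])]
0.2 [array([ 88., 337.]), array([128., 287.])] B [array([196., 420.]), array([249., 350.])]
0.1 [array([ 84., 349.]), array([124., 299.])] B [array([196., 423.]), array([248., 354.])]
0 [array([ 82., 362.]), array([122., 312.])] B [array([196., 427.]), array([248., 357.])]
26 165 [array([398., 542.]), array([446., 469.])]
22 165 [array([386., 538.]), array([435., 466.])]
20 165 [array([381., 536.]), array([430., 464.])]
20 167 [array([381., 532.]), array([430., 459.])]
w 26 165 [array([460., -20.]), array([221., -19.])]
w 22 165 [array([459.,   7.]), array([221.,   8.])]
w 20 165 [array([459.,  21.]), array([222.,  21.])]
wB 0.5 [array([464., 458.]), array([217., 458.])]
wB 0.3 [array([462., 458.]), array([220., 459.])]
wB 0 [array([458., 452.]), array([223., 452.])]
seam lid edge 2 [-12. 135.] [-10. 153.]
seam lid edge 5 [-14. 116.] [-10. 153.]
seam lid edge 8 [-16.  98.] [-10. 153.]
```

Emit:
{"name": "servo_tool", "arguments": {
  "plan": [0,0.2,-0.1,0,0,0,0,0,0.4,-0.2,0,0,0,0,0,0.65,-0.25,0,0,0,0,0,0.65,-0.25,0,0,0,0]
}}

```text
time_s: 20.27
eef_pos: [517.0, -105.0, 210.3]
orientation: [1.182, 1.227, -1.181]
contact_force: [-0.6, -0.4, 0.5]
gripper_width: -0.3
```

```bash
python3 -c "
from st import *
st()
"
```

```text
t 20.27 case p [-6.9400e+01 -9.0000e-02  2.1026e+02] F [-0.6  -0.43  0.54] tq [ 0.01 -0.03 -0.07] w -0.28 tilt 0.0005 y-err [ 0.     0.001 -1.   ] q [-0.3  -0.13  1.96  0.    1.31  1.23]
```

Emit:
{"name": "servo_tool", "arguments": {
  "plan": [0,0.2,0,0,0,0,0,0,0.4,0,0,0,0,0,0,0.6,0,0,0,0,0,0,0.6,0,0,0,0,0]
}}

```text
time_s: 20.78
eef_pos: [517.2, -104.9, 204.1]
orientation: [1.182, 1.227, -1.181]
contact_force: [-0.2, 0.7, 0.6]
gripper_width: -0.0
```

```bash
python3 -c "
from st import *
st()
c=capture('scene');zoom(c,'pics/s25.png',(285,165,355,235),8.5)
"
```

```text
t 20.77 case p [-6.9290e+01 -1.0000e-02  2.0413e+02] F [-0.22  0.66  0.59] tq [-0.02  0.   -0.01] w -0.02 tilt 0.0006 y-err [ 0.     0.001 -1.   ] q [-0.3  -0.12  1.96  0.    1.3   1.23]
```

View pics/s25.png

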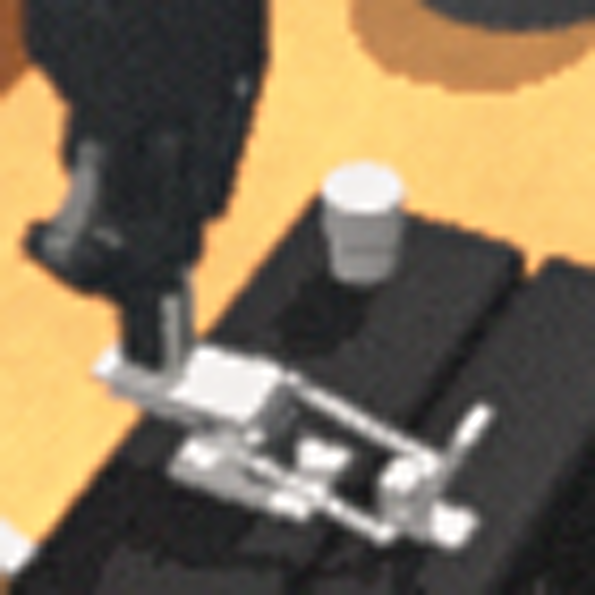

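Emit:
{"name": "servo_tool", "arguments": {
  "plan": [0,0.15,0,0,0,0,0,0,0.3,0,0,0,0,0,0,0.3,0,0,0,0,0,0,0.3,0,0,0,0,0]
}}

```text
time_s: 21.32
eef_pos: [517.4, -105.0, 203.8]
orientation: [1.182, 1.226, -1.18]
contact_force: [-5.2, 2.0, 9.3]
gripper_width: 0.1
```

```bash
python3 -c "
from st import *
st()
"
```

```text
t 21.32 case p [-6.9060e+01 -1.0000e-01  2.0377e+02] F [-5.09  2.15  9.33] tq [0.29 0.89 0.05] w 0.05 tilt 0.0013 y-err [-0.     0.001 -1.   ] q [-0.3  -0.12  1.96  0.    1.3   1.23]
```

Emit:
{"name": "servo_tool", "arguments": {
  "plan": [0,0.1,0,0,0,0,0,0,0.1,0,0,0,0,0,0,-0.5,0,0,0,0,0,0,-4,0,0,0,0,0,0,-9,0,0,0,0,0,0,-13,8,0,0,0,0,0,-13,8,0,0,0,0,0,-13,8,0,0,0,0]
}}

```text
time_s: 22.32
eef_pos: [598.3, -101.9, 332.1]
orientation: [1.182, 1.225, -1.179]
contact_force: [-0.6, 0.2, -0.5]
gripper_width: -0.3
```

```bash
python3 - <<'E'
from st import *
st()
c=capture('scene');zoom(c,'pics/s26.png',(285,165,355,235),8.5)
C=capture('wrist');zoom(C,'pics/w26.png',(140,95,490,285),2.25)
from fit2 import W
q=[586.4,-102.3,.037]
o=np.array([140,95])
for nme,p in (("tip0",(-90,0,193)),("lid top outer tight",(57,60,160)),("bar20",(20,19,165)),("seam -1",(-1,100,160)),("seam 2",(2,100,160)),("seam 4",(4,100,160))): print(nme,np.round((proj(C,W(q,p))[0]-o)*2.25))
E
```

```text
t 22.32 case p [ 1.1960e+01 -6.0000e-02  3.3212e+02] F [-0.64  0.23 -0.49] tq [0.01 0.03 0.01] w -0.26 tilt 0.002 y-err [-0.     0.001 -1.   ] q [-0.26 -0.01  1.64  0.    1.51  1.28]
tip0 [391. 457.]
lid top outer tight [229.  64.]
bar20 [341. 165.]
seam -1 [137. 214.]
seam 2 [136. 207.]
seam 4 [136. 202.]
```

View pics/s26.png

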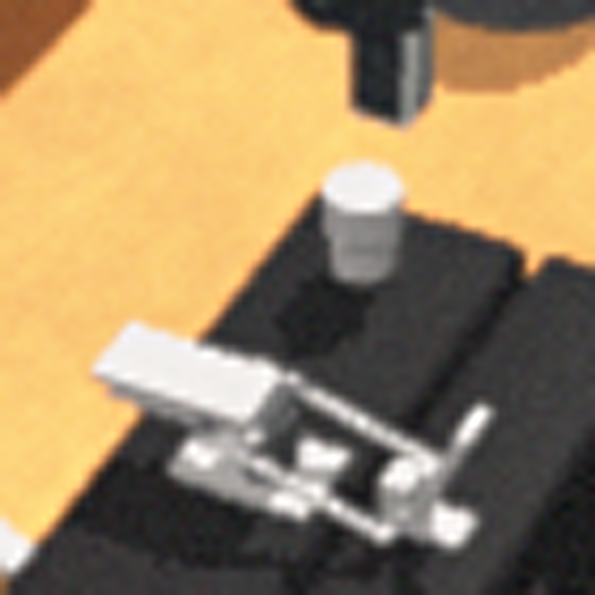

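View pics/w26.png

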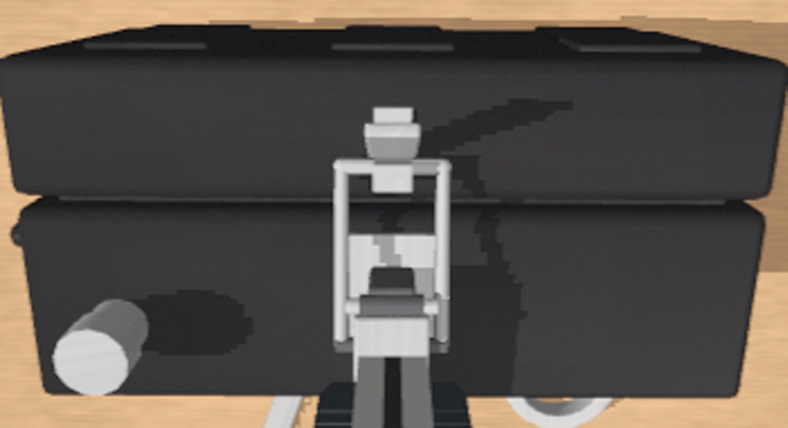

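The lever is home. The seam gap went from about 10 mm to about 3.8 mm (nominal tight is 3 mm plus edge rounding), and the bar sits under the nose at case x of about 20. The robot is clear, so I'm handing in.

```bash
python3 -c "
from st import *
st();print(hand_in())"
```

```text
t 22.52 case p [9.570e+00 7.000e-02 3.303e+02] F [-0.06  0.08 -0.43] tq [ 0.01 -0.   -0.02] w -0.46 tilt -0.0011 y-err [ 0.001  0.001 -1.   ] q [-0.26 -0.01  1.65  0.    1.51  1.28]
the job is handed in; nothing more can be done
None
```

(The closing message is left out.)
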